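Rack the finishing jars and close the keeper plate

ROBOT

A 7-joint arm with a two-finger parallel gripper is mounted at the origin on the work surface. World frame = base frame: x ahead of the robot, y to its left, z up, the work surface at z = 0. Lengths are in m, angles in degrees, forces in N, time in s.
With the tool pointing down it reaches from about 0.35 to 0.9 m from the base axis. Payload 19.9 kg.
Tool frame: the origin (TCP) lies midway between the tips of the shut fingers; the grasp point (between the pads) lies 19 mm behind it; z points along the fingers, y is the line along which they close (so a half turn about z gives the same grasp; the last joint's range is limited). The gripper opens to 94 mm and grips with 3 to 60 N. Pads are 16 mm wide; open, the fingers measure 119 mm over their backs; the gripper's body (75 mm by 177 mm) begins 78 mm behind the grasp point.
Start: joints at [67.81, 23.915, -0.59, 92.452, 0.269, 63.638, -3.037], TCP at [0.212, -0.588, 0.205] pointing down, gripper open.
Joint ranges: [-161.28, 161.28], [-22.2, 115.67], [-73.04, 71.86], [3.21, 147.25], [-68.34, 248.33], [10.77, 114.83], [-161.83, 161.83]. Speed limits (degrees/s): [108.29, 108.29, 136.94, 136.94, 172.46, 172.46, 172.46].

INTERFACE

Orientations are given as [roll, pitch, yaw] about the fixed x, y, z axes, in that order (R = Rz(yaw) Ry(pitch) Rx(roll)).
In Python, from rig import robot gives the robot as it stands.
- The arm moves only by the tool send_rows, never from a script. Its argument "steps" is a list of rows, each a list of 3 entries, a list of its own where there are three numbers: the shift along the tool's x, y, z each as a share of 0.05 m, from -1 to 1, then the turn, a rotation vector about the tool's x, y, z each as a share of 2 pi rad, from -1 to 1, then the closure, from 0 (fully open) to 1 (shut). In form: [[[tx, ty, tz], [rx, ry, rz], grip], ...]. A call has 1 to 12 rows; each row shifts and turns the commanded pose from where the row before left it, along the tool's axes as they then stand; what a row does not reach is not made up. A row lasts 1/10 s, in which the tool goes at most 50 mm and 8.59 degrees, less where a joint would pass 70% of its speed; a pose out of reach is approached as far as the arm can. A call with a number of a shift or a turn outside -1 to 1 is refused whole. A call with a gripper value outside its range is refused whole. The fingers move at their own pace and stop on an object; "force" is the grip in N (left out, the last holds). Time passes only in rows, so rows that do not move let the fingers close. It gives the time, the measured TCP pose, the force, the opening and the grip force at its end, in the units of the state.
- robot.get_obs(): the state, without advancing time (a new reading comes with each control period).
- robot.read_camera(name): name is "scene" or "top" or "wrist"; returns (picture, depth): 420x560x3 uint8, red, green, blue; 420x560 float32, m along the optical axis (not along the pixel's ray), 0 where there is no reading.
- robot.calibration(name): a dict with "vertical_fov" (degrees; the focal length in pixels is half the picture's height over the tangent of half this angle, whatever the lens; pixels are square), "cx", "cy" (the principal point, pixels), "pose" (4x4, takes a point from camera to world coordinates). Camera axes: x right, y up, looking along -z (the intrinsics and any distortion apply to the point x, -y, -z); pixel columns grow to the right and rows downward; lengths in m; the calibration is good to about 2 mm. A picture is of the moment at which its call begins: read the wrist's pose just before it. calibration takes no time and is no camera call; for the wrist camera it gives the pose at the moment of the call.
- robot.job_done(): hands the job in; it is judged then, once.
The state is a dict: "t": time; "joint_positions": joint angles; "joint_velocities": joint speeds; "joint_efforts": joint torques, N m; "eef_pos": TCP position; "ee_rot": TCP orientation; "wrist_force": force on the tool from outside, world axes, zero at the start; "ft_torque": the same for the moment, N m; "width": finger opening in m; "grasp_force": force on a finger pad.
Only numpy, scipy, OpenCV 4.12 (cv2) and the standard library are available. Lean on these libraries where they do the work, as an engineer would, in place of code of your own. Each camera call takes 0.05 s, during which the arm holds its last target. There are 200 camera calls.

TASK

Put every jar from the bench upright on the jar rack in two neat rows, each row centred on the depth of its ledge: tall jars on the low front ledge, short jars on the raised back ledge, the jars of a row side by side, touching or no more than about a centimetre apart. When all are in, lower the aluminium keeper plate over the rack's two locating pins until it rests flush on both cheeks, and let go. Leave the heel block and the thread spool standing where they are.

Things in the scene. Friction and masses are not known exactly. Their poses are not given: they have to be found in the camera images.
- tall0: tall edge-dye jar, closed, amber glass with thick heavy base, black cap and paper label: upright cylinder 38 mm across and 60 mm high; origin at the centre of its underside, z up. May be absent (None).
- tall1: tall edge-dye jar, closed, amber glass with thick heavy base, black cap and paper label: upright cylinder 38 mm across and 60 mm high; origin at the centre of its underside, z up. May be absent (None).
- tall2: tall edge-dye jar, closed, amber glass with thick heavy base, black cap and paper label: upright cylinder 38 mm across and 60 mm high; origin at the centre of its underside, z up. May be absent (None).
- short0: short shoe-cream jar, closed, amber glass with thick heavy base, black cap: upright cylinder 38 mm across and 34 mm high; origin at the centre of its underside, z up. May be absent (None).
- short1: short shoe-cream jar, closed, amber glass with thick heavy base, black cap: upright cylinder 38 mm across and 34 mm high; origin at the centre of its underside, z up. May be absent (None).
- short2: short shoe-cream jar, closed, amber glass with thick heavy base, black cap: upright cylinder 38 mm across and 34 mm high; origin at the centre of its underside, z up. May be absent (None).
- short3: short shoe-cream jar, closed, amber glass with thick heavy base, black cap: upright cylinder 38 mm across and 34 mm high; origin at the centre of its underside, z up. May be absent (None).
- rack: fixed pale wooden jar rack, 136 mm deep (x) by 216 mm long (y), its front (-x side) roughly towards the robot; origin at the centre of its underside. A low front ledge and a raised back ledge run along y between two end cheeks. Cheeks: 20 mm thick, as deep as the rack, tops 77 mm above the underside, a locating pin on each. Jar tops reach 72 mm on either ledge.
- front_row (a point): middle of the front ledge's surface (rack x -32, 12 mm above the underside); axes as the rack's; the tall jars' row runs through it along y. The surface is 176 mm long (y) and reaches x -32 to +32 mm of here, with a 26 mm high, 4 mm thick rail at the front and the 26 mm step up to the back ledge (33 mm with its kerb) behind.
- back_row (a point): middle of the back ledge's surface (rack x +34, 38 mm above the underside); axes as the rack's; the short jars' row runs through it along y. The surface is 176 mm long (y) and reaches x -30 to +30 mm of here, with 7 mm high, 4 mm thick kerbs at its front and back edges.
- pin_left (a point): tip of the steel locating pin at rack x 0, y +98 mm: 8 mm across, 14 mm high with the last 4 mm tapered, tip 91 mm above the rack's underside
- pin_right (a point): tip of the like locating pin at rack x 0, y -98 mm
- plate: loose flat aluminium keeper plate, 0.25 to 0.4 kg, 132 mm (x) by 220 mm (y), 6 mm thick, with 11 mm through holes at y +98 and -98 mm; on its top centre a black grip block 16 mm thick (x), 60 mm long (y), its top 36 mm above the underside. Origin at the centre of the underside. It fits either way round; in place its underside is 77 mm above the rack's.
- hole_a (a point): centre of the plate's hole at plate y +98 mm, at the underside
- hole_b (a point): centre of the plate's hole at plate y -98 mm, at the underside
- heel: wooden heel block, a bystander: round, 56 mm across at the top, 38 mm at the foot, 50 mm high, standing among the jars; origin under its centre
- spool: thread spool, a bystander: 52 mm across the foot, 66 mm high, standing among the jars; origin under its centre
There are look-alikes about, which are no part of the job. Leave any pink look-alike of the short2 alone.

How it is judged:
By the outcome, as a careful person would: the job done as asked, in the order asked, and still so for the second after the job is handed in, with the robot touching nothing.
Of tall0, tall1, tall2 only 2 to 3 are there at a start; the rules pass over those that are not, and their reading is None.
Of short0, short1, short2, short3 only 3 to 4 are there at a start; the rules pass over those that are not, and their reading is None.
At some moment in a run one of tall0, tall1, tall2, short0, short1, short2, short3 may be knocked a few centimetres aside while the robot is not near it.
It also fails if it takes over 210 s, if anything falls off the work surface, if the arm or the gripper's body presses on something with over 40 N, if the wrist force passes 120 N, or if a joint passes its speed limit or range.

## Working session

There is one attempt and no reset: what is moved stays moved. The work goes in short steps, Python scripts to look and compute and a tool call to move; the robot and the scene stay as the last step left them, time stands still between calls to the robot, and variables do not carry over. Pictures are saved under pics/ and viewed, at most 14 in all, crops included, and the job is handed in when it is done.

Besides the shell and the picture viewer there is one more tool, called after "Request:" by a JSON object that holds its "method" and its "body". send_rows: Moves the arm, as the interface text tells. Its arguments: {"type":"object","properties":{"steps":{"type":"array","items":{"type":"array"}},"force":{"type":"number"}},"required":["steps"]}

```bash
ls; mkdir -p pics
python3 - <<'E'
from rig import robot
import cv2,numpy as np
o=robot.get_obs();print(o)
for n in["scene","top"]:
    im,d=robot.read_camera(n);c=robot.calibration(n);print(n,c,d.min(),d.max())
    cv2.imwrite(f"pics/{n}0.png",im[...,::-1]);np.save(f"pics/{n}0.npy",d)
E
```

```text
pics
{'t': 0.0, 'joint_positions': array([67.81074321, 23.94750117, -0.58799826, 92.48546062,  0.26943464,
       63.638069  , -3.03707588]), 'joint_velocities': array([-0.05660972,  0.06153421,  0.00451497, -0.02283286, -0.00559609,
       -0.0507714 , -0.02137818]), 'joint_efforts': array([-8.74632224e-04, -8.51259184e+01,  6.38316460e-01, -4.26004457e+01,
       -4.88052901e-02,  1.84854720e-02,  9.06106635e-06]), 'eef_pos': array([ 0.21166505, -0.58766568,  0.2048318 ]), 'ee_rot': array([-1.79930571e+02,  6.29217239e-03,  1.98095022e+01]), 'wrist_force': array([0.23820096, 0.64923138, 0.08111572]), 'ft_torque': array([ 0.00540223, -0.05064578,  0.01342276]), 'grasp_force': 0.0, 'width': 0.09411505148062317}
scene {'vertical_fov': 49.097018007307135, 'cx': 283.35714911837624, 'cy': 215.27415780060755, 'pose': array([[-7.24718521e-01, -5.39415801e-01,  4.28734952e-01,
         1.04607562e+00],
       [ 6.89045001e-01, -5.67550270e-01,  4.50670254e-01,
         4.83754348e-01],
       [ 2.29981570e-04,  6.22026756e-01,  7.82995953e-01,
         1.00026707e+00],
       [ 0.00000000e+00,  0.00000000e+00,  0.00000000e+00,
         1.00000000e+00]])} 0.0 3.219623
top {'vertical_fov': 48.15122528945567, 'cx': 278.7326943982287, 'cy': 205.42964716735597, 'pose': array([[ 0.01525735,  0.99440891, -0.10448984,  0.45359006],
       [-0.99976761,  0.01676378,  0.01355391, -0.04195125],
       [ 0.01522978,  0.10425876,  0.99443359,  1.16085587],
       [ 0.        ,  0.        ,  0.        ,  1.        ]])} 0.0 2.0461867
```

View pics/top0.png

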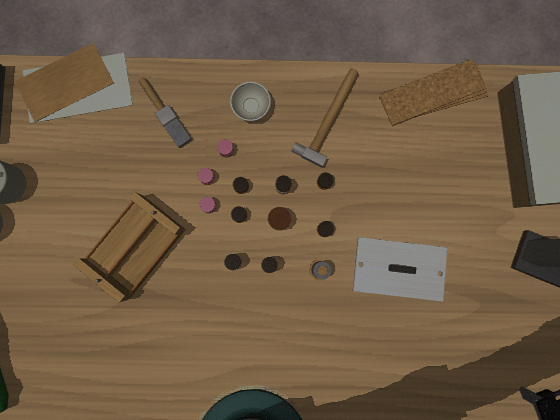

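View pics/scene0.png

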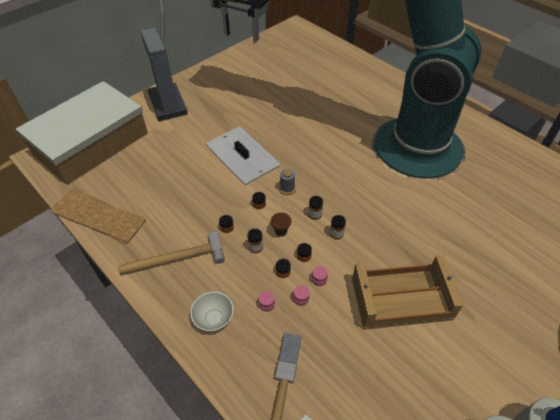

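The top view shows seven black caps: (241,185), (284,184), (326,181), (239,214), (326,229), (233,262) and (269,265). The pink look-alikes are at (226,148), (206,176) and (208,204), the heel at (280,218) and the spool at (321,269). The rack is centred near (135,246) and the plate near (401,269). In the scene view, three jars have labels (tall): (255,240), (316,207) and (338,227). The other four are short.

```bash
cat > h.py <<'E'
import numpy as np,cv2
from rig import robot
def K(c): return 210/np.tan(np.radians(c["vertical_fov"]/2))
def ray(c,uv):
    f=K(c);d=np.array([(uv[0]-c["cx"])/f,-(uv[1]-c["cy"])/f,-1.]);P=c["pose"];return P[:3,3],P[:3,:3]@d
def plane(c,uv,z):
    o,d=ray(c,uv);return o+d*(z-o[2])/d[2]
def tri(c1,u1,c2,u2):
    o1,d1=ray(c1,u1);o2,d2=ray(c2,u2);s=np.linalg.lstsq(np.c_[d1,-d2],o2-o1,rcond=None)[0]
    a=o1+d1*s[0];b=o2+d2*s[1];return (a+b)/2,np.linalg.norm(a-b)
def proj(c,p):
    P=c["pose"];q=P[:3,:3].T@(np.asarray(p)-P[:3,3]);f=K(c);return np.array([c["cx"]+f*q[0]/-q[2],c["cy"]-f*q[1]/-q[2]])
def cloud(c,d):
    v,u=np.mgrid[0:420,0:560];f=K(c);q=np.stack([(u-c["cx"])/f*d,-(v-c["cy"])/f*d,-d],-1);return q@c["pose"][:3,:3].T+c["pose"][:3,3]
def blobs(m,lo,hi):
    n,_,s,ce=cv2.connectedComponentsWithStats(m.astype(np.uint8));return [(ce[i],s[i,4]) for i in range(1,n) if lo<s[i,4]<hi]
def shot(n,name=None):
    c=robot.calibration(n);im,d=robot.read_camera(n)
    if name: cv2.imwrite(f"pics/{name}.png",im[...,::-1])
    return c,im,d
E
python3 - <<'E'
from h import *
ct,cs=robot.calibration("top"),robot.calibration("scene")
T=cv2.imread("pics/top0.png");S=cv2.imread("pics/scene0.png");dt=np.load("pics/top0.npy");ds=np.load("pics/scene0.npy")
bt=[b for b in blobs(T.max(2)<48,60,500) if 150<b[0][1]<290 and 200<b[0][0]<345]
bs=[b for b in blobs(S.max(2)<48,40,500) if 180<b[0][1]<290 and 200<b[0][0]<360]
print(len(bt),len(bs))
for b,a in bt:
    r=[tri(ct,b,cs,s)+(s,) for s,_ in bs]; r=[x for x in r if x[1]<.012 and 0<x[0][2]<.09]
    print(b.round(1),a,[(x[0].round(4),round(x[1],4),x[2].round()) for x in r])
for n,c,d in(("top",ct,dt),("scene",cs,ds)):
    p=cloud(c,d);m=(abs(p[...,2]-.078)<.007)&(p[...,1]>.15)&(p[...,1]<.5)&(p[...,0]>.2)&(p[...,0]<.6)&(d>0)
    k,l,s,ce=cv2.connectedComponentsWithStats(m.astype(np.uint8))
    for i in range(1,k):
        if s[i,4]>60:
            q=p[l==i];R=cv2.minAreaRect((q[:,:2]*1000).astype(np.float32));print(n,"cheek",s[i,4],R,np.median(q[:,2]))
    m=(abs(p[...,2]-.008)<.006)&(p[...,1]<-.2)&(p[...,1]>-.6)&(p[...,0]>.15)&(p[...,0]<.5)&(d>0)
    k,l,s,ce=cv2.connectedComponentsWithStats(m.astype(np.uint8));i=1+s[1:,4].argmax();q=p[l==i];print(n,"plate",s[i,4],cv2.minAreaRect((q[:,:2]*1000).astype(np.float32)),np.median(q[:,2]))
for n,b in(("heel",(280,218)),("spool",(321,269)),("pink",(208,204)),("pink",(206,176))):print(n,plane(ct,b,.04 if n!="spool" else .066))
E
```

```text
7 8
[325.2 180.2] 186 [(array([ 0.6377, -0.1708,  0.0215]), np.float64(0.0003), array([226., 222.]))]
[240.6 184.4] 185 [(array([0.6233, 0.0365, 0.0215]), np.float64(0.0001), array([283., 266.]))]
[283.2 183.5] 195 [(array([ 0.624 , -0.0674,  0.0469]), np.float64(0.0007), array([254., 236.]))]
[238.9 213.9] 182 [(array([0.5509, 0.0391, 0.0207]), np.float64(0.0), array([304., 250.]))]
[325.3 228.4] 191 [(array([ 0.519 , -0.1714,  0.0222]), np.float64(0.0001), array([258., 198.]))]
[232.7 261.4] 198 [(array([0.4363, 0.0493, 0.0475]), np.float64(0.001), array([338., 222.]))]
[269.3 264.3] 184 [(array([ 0.431 , -0.0369,  0.0477]), np.float64(0.0002), array([315., 202.]))]
top cheek 506 ((546.5537109375, 231.5619659423828), (136.04220581054688, 20.043859481811523), 52.64775466918945) 0.07588226678332999
top cheek 541 ((390.46014404296875, 349.7419128417969), (136.22857666015625, 21.439640045166016), 52.66215896606445) 0.0759315430662777
top plate 4573 ((416.96209716796875, -356.67364501953125), (233.40892028808594, 167.3475341796875), 88.81573486328125) 0.005849431774891611
scene cheek 496 ((394.0677185058594, 352.12835693359375), (136.43536376953125, 23.683895111083984), 52.49643325805664) 0.07667508581905647
scene cheek 483 ((549.6956787109375, 233.62791442871094), (137.26055908203125, 20.86834716796875), 52.60991287231445) 0.0766325293524972
scene plate 1979 ((425.506591796875, -356.6699523925781), (240.44593811035156, 150.24700927734375), 82.92164611816406) 0.0058173994210447555
heel [ 0.54119085 -0.06072027  0.04      ]
spool [ 0.422458   -0.15688823  0.066     ]
pink [0.57194992 0.11211226 0.04      ]
pink [0.63966544 0.11901432 0.04      ]
```

Request:
{"method": "send_rows", "body": {"steps": [[[0,0,0],[0,0,-0.0232],0.25],[[0,0,0],[0,0,-0.0232],0.25],[[0,0,0],[0,0,-0.0232],0.25],[[0,0,0],[0,0,-0.0232],0.25],[[0,0,0],[0,0,-0.0232],0.25],[[0,0,0],[0,0,-0.0232],0.25],[[0,0,0],[0,0,-0.0232],0.25],[[0,0,0],[0,0,-0.0232],0.25],[[0,0,0],[0,0,-0.0232],0.25],[[0,0,0],[0,0,-0.0232],0.25],[[0,0,0],[0,0,-0.0232],0.25],[[0,0,0],[0,0,-0.0232],0.25]], "force": 20}}

```text
t: 1.3
eef_pos: [0.2117, -0.5878, 0.2051]
ee_rot: [180.0, -0.0, 120.4]
wrist_force: [0.2, -0.7, -0.8]
width: 0.0706
grasp_force: 0.0
```

```bash
cat >> h.py <<'E'
from scipy.spatial.transform import Rotation as Ro
YAW=52.7;C=np.array([.4702,.2918])
def rackpt(x,y):
    a=np.radians(YAW);return C+x*np.array([np.cos(a),np.sin(a)])+y*np.array([-np.sin(a),np.cos(a)])
def go(p,z=None,yaw=None,o=None):
    """prints shares in tool axes (sum over rows) from measured pose"""
    o=o or robot.get_obs();R=Ro.from_euler("xyz",o["ee_rot"],degrees=True).as_matrix();e=o["eef_pos"]
    t=np.array([p[0],p[1],e[2] if z is None else z]);d=R.T@(t-e)/.05
    print("t",round(o["t"],1),"eef",e.round(4),"rot",o["ee_rot"].round(2),"-> shares",d.round(3),"" if yaw is None else ("rz total",round(-(((yaw-o["ee_rot"][2])+180)%360-180)/360,4)))
def caps():
    c,im,d=shot("top");p=cloud(c,d)
    for b,a in blobs(im.max(2)<48,100,300):
        if 130<b[1]<300 and 70<b[0]<350: q=plane(c,b,.045); print("cap",b.round(),a,"z",np.median(p[int(b[1])-3:int(b[1])+4,int(b[0])-3:int(b[0])+4,2]).round(3),"xy@.02",plane(c,b,.0215).round(4)[:2],"xy@.047",plane(c,b,.047).round(4)[:2])
E
python3 - <<'E'
from h import *
go((.6377,-.1708),.15,120);caps()
E
```

```text
t 1.3 eef [ 0.2117 -0.5878  0.2051] rot [ 1.7999e+02 -4.0000e-02  1.2038e+02] -> shares [ 2.885 11.568  1.105] ('rz total', np.float64(0.0011))
cap [325. 180.] 188 z 0.034 xy@.02 [ 0.6377 -0.1706] xy@.047 [ 0.6336 -0.1678]
cap [241. 185.] 187 z 0.034 xy@.02 [0.6232 0.0363] xy@.047 [0.6194 0.0346]
cap [283. 183.] 194 z 0.059 xy@.02 [ 0.6278 -0.0676] xy@.047 [ 0.6239 -0.067 ]
cap [239. 214.] 184 z 0.034 xy@.02 [0.5508 0.0389] xy@.047 [0.5486 0.0371]
cap [325. 228.] 192 z 0.033 xy@.02 [ 0.519  -0.1715] xy@.047 [ 0.5175 -0.1686]
cap [233. 261.] 195 z 0.059 xy@.02 [0.4363 0.0511] xy@.047 [0.4367 0.049 ]
cap [269. 264.] 184 z 0.059 xy@.02 [ 0.4305 -0.0368] xy@.047 [ 0.431  -0.0369]
cap [113. 283.] 241 z 0.045 xy@.02 [0.3819 0.3338] xy@.047 [0.3835 0.3254]
```

Request:
{"method": "send_rows", "body": {"steps": [[[0.24,0.96,0.09],[0,0,0],0.25],[[0.24,0.96,0.09],[0,0,0],0.25],[[0.24,0.96,0.09],[0,0,0],0.25],[[0.24,0.96,0.09],[0,0,0],0.25],[[0.24,0.96,0.09],[0,0,0],0.25],[[0.24,0.96,0.09],[0,0,0],0.25],[[0.24,0.96,0.09],[0,0,0],0.25],[[0.24,0.96,0.09],[0,0,0],0.25],[[0.24,0.96,0.09],[0,0,0],0.25],[[0.24,0.96,0.09],[0,0,0],0.25],[[0.24,0.96,0.09],[0,0,0],0.25],[[0,0,0],[0,0,0],0.25]]}}

```text
t: 2.55
eef_pos: [0.6063, -0.2023, 0.1551]
ee_rot: [179.9, -0.2, 120.3]
wrist_force: [-0.8, -1.1, -0.4]
width: 0.0705
grasp_force: 0.0
```

Run:
```python
from h import *
c,im,d=shot("wrist","w1");print(c["pose"].round(3),c["vertical_fov"]);p=cloud(c,d)
for b,a in blobs(im.max(2)<48,300,60000): print(b.round(),a,plane(c,b,.034).round(4))
go((.637,-.1702),.011,120)
```

```text
[[ 0.864 -0.487 -0.129  0.569]
 [ 0.504  0.836  0.216 -0.14 ]
 [ 0.002 -0.251  0.968  0.334]
 [ 0.     0.     0.     1.   ]] 66.54976349848398
[137.  61.] 1203 [ 0.4368 -0.1555  0.034 ]
[382.  79.] 2000 [ 0.6281 -0.0603  0.034 ]
[216. 125.] 1382 [ 0.5207 -0.1686  0.034 ]
[324. 187.] 1222 [ 0.6365 -0.1676  0.034 ]
[ 52. 238.] 1610 [ 0.4306 -0.3466  0.034 ]
[284. 352.] 55188 [ 0.6967 -0.3461  0.034 ]
t 2.6 eef [ 0.6044 -0.2057  0.1551] rot [ 1.7997e+02 -1.1000e-01  1.2016e+02] -> shares [0.28  0.919 2.882] ('rz total', np.float64(0.0005))
```

View pics/w1.png

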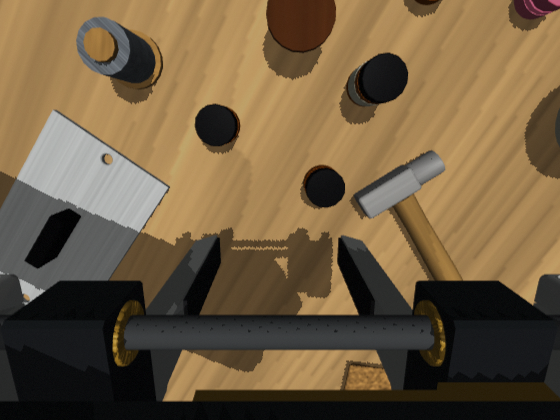

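Request:
{"method": "send_rows", "body": {"steps": [[[0.164,0.464,0],[0,0,0],0.25],[[0.164,0.464,0],[0,0,0],0.25],[[0,0,0.18],[0,0,-0.0208],0.25],[[0,0,0.18],[0,0,-0.0208],0.25],[[0,0,0.18],[0,0,-0.0208],0.25],[[0,0,0.18],[0,0,-0.0208],0.25],[[0,0,0.18],[0,0,-0.0208],0.25],[[0,0,0.18],[0,0,-0.0208],0.25],[[0,0,0.6],[0,0,0],0.25],[[0,0,0.6],[0,0,0],0.25],[[0,0,0.6],[0,0,0],0.25],[[0,0,0],[0,0,0],0.25]]}}

```text
t: 3.8
eef_pos: [0.6319, -0.1728, 0.0082]
ee_rot: [-180.0, -0.3, 164.8]
wrist_force: [-0.4, 0.5, -0.2]
width: 0.0706
grasp_force: 0.0
```

Run:
```python
from h import *
go((.6365,-.168),.011,142.7)
for y in(-61.5,-20.5,20.5,61.5): print("short",y,rackpt(.034,y/1000).round(4))
for y in(-41,0,41): print("tall",y,rackpt(-.032,y/1000).round(4))
```

```text
t 3.8 eef [ 0.6319 -0.1728  0.0082] rot [-179.97   -0.34  164.79] -> shares [-0.064  0.116 -0.056] ('rz total', np.float64(0.0614))
short -61.5 [0.5397 0.2816]
short -20.5 [0.5071 0.3064]
short 20.5 [0.4745 0.3313]
short 61.5 [0.4419 0.3561]
tall -41 [0.4834 0.2415]
tall 0 [0.4508 0.2663]
tall 41 [0.4182 0.2912]
```

Request:
{"method": "send_rows", "body": {"steps": [[[-0.06,0.11,-0.06],[0,0,0],0.25],[[0,0,0],[0,0,0],0.7],[[0,0,0],[0,0,0],0.7],[[0,0,0],[0,0,0],0.7],[[0,0,0],[0,0,0],0.7],[[0,0,0],[0,0,0],0.7],[[0,0,-0.4],[0,0,0],0.7],[[0,0,-0.8],[0,0,0.0154],0.7],[[0,0,-0.8],[0,0,0.0154],0.7],[[0,0,-0.6],[0,0,0.0154],0.7],[[0,0,0],[0,0,0.0154],0.7],[[0,0,0],[0,0,0],0.7]], "force": 20}}

```text
t: 5.0
eef_pos: [0.6393, -0.1675, 0.1457]
ee_rot: [180.0, 0.1, 142.7]
wrist_force: [-0.7, 0.0, -2.6]
width: 0.0376
grasp_force: 20.0
```

Run:
```python
from h import *
go(rackpt(.034,-.0615),None,142.7);print(robot.get_obs()["width"],robot.get_obs()["grasp_force"])
c,im,d=shot("wrist");p=cloud(c,d);caps()
```

```text
t 5.0 eef [ 0.6393 -0.1675  0.1457] rot [1.8000e+02 7.0000e-02 1.4268e+02] -> shares [ 7.029  5.936 -0.009] ('rz total', np.float64(-0.0))
0.03762798841197657 20.000700652599335
cap [283. 183.] 147 z 0.059 xy@.02 [ 0.6292 -0.068 ] xy@.047 [ 0.6253 -0.0675]
cap [325. 228.] 181 z 0.033 xy@.02 [ 0.5192 -0.1717] xy@.047 [ 0.5178 -0.1688]
```

Request:
{"method": "send_rows", "body": {"steps": [[[0.4,0.35,0],[0,0,0],0.7],[[0.6,0.5,0],[0,0,0],0.7],[[0.65,0.55,0],[0,0,0],0.7],[[0.65,0.55,0],[0,0,0],0.7],[[0.65,0.55,0],[0,0,0],0.7],[[0.65,0.55,0],[0,0,0],0.7],[[0.65,0.55,0],[0,0,0],0.7],[[0.65,0.55,0],[0,0,0],0.7],[[0.65,0.55,0],[0,0,0],0.7],[[0.65,0.55,0],[0,0,0],0.7],[[0.6,0.5,0],[0,0,0],0.7],[[0.28,0.09,0],[0,0,0],0.7]]}}

```text
t: 6.3
eef_pos: [0.5318, 0.2833, 0.1442]
ee_rot: [180.0, -0.1, 143.2]
wrist_force: [-0.2, 0.1, -0.8]
width: 0.0373
grasp_force: 20.0
```

Run:
```python
from h import *
c,im,d=shot("wrist","w2");p=cloud(c,d)
a=np.radians(52.7);X=np.array([np.cos(a),np.sin(a)]);Y=np.array([-X[1],X[0]])
q=p[...,:2]-C;rx=q@X;ry=q@Y;z=p[...,2];v=(d>0)
def med(n,m): m=m&v;print(n,m.sum(),np.median(z[m]).round(4) if m.sum() else '')
med("back",(abs(rx-.034)<.02)&(abs(ry-.03)<.04)&(z>.03)&(z<.06));med("front",(abs(rx+.032)<.02)&(abs(ry-.02)<.04)&(z>0)&(z<.03))
m=v&(abs(z-.077)<.004)&(ry>.07)&(ry<.13)&(abs(rx)<.1);print("cheek",m.sum(),np.median(z[m]),rx[m].min(),rx[m].max(),ry[m].min(),ry[m].max(),cv2.minAreaRect((p[m][:,:2]*1000).astype(np.float32)))
m=v&(abs(z-.086)<.0045)&(ry>.07)&(ry<.13)&(abs(rx)<.03);print("pin",m.sum(),p[m].mean(0).round(4) if m.sum() else '')
go(rackpt(.034,-.0615),.051,142.7)
```

```text
back 4536 0.0378
front 3727 0.0118
cheek 4091 0.07668703337281538 -0.06826742543496338 0.06796959780885732 0.0883387731189952 0.10160132294845045 ((394.7923278808594, 349.0792541503906), (136.22219848632812, 13.119401931762695), 52.992305755615234)
pin 65 [0.394  0.3502 0.0864]
t 6.3 eef [0.5307 0.2836 0.1442] rot [-1.7999e+02 -1.5000e-01  1.4323e+02] -> shares [-0.174  0.076  1.864] ('rz total', np.float64(0.0015))
```

View pics/w2.png

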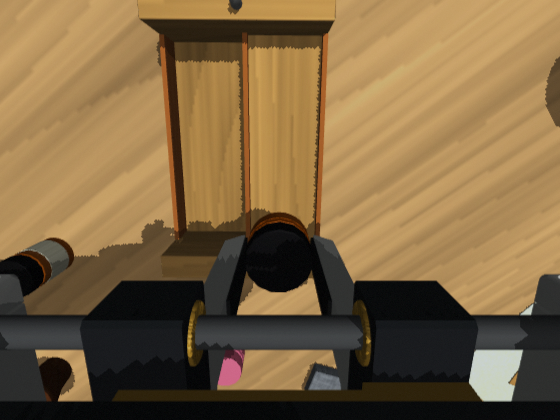

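Request:
{"method": "send_rows", "body": {"steps": [[[-0.17,0.08,0],[0,0,0.0015],0.7],[[0,0,0.5],[0,0,0],0.7],[[0,0,0.5],[0,0,0],0.7],[[0,0,0.4],[0,0,0],0.7],[[0,0,0.3],[0,0,0],0.7],[[0,0,0.1],[0,0,0],0.7],[[0,0,0.05],[0,0,0],0.7],[[0,0,0],[0,0,0],0.7]]}}

```text
t: 7.15
eef_pos: [0.5439, 0.2766, 0.053]
ee_rot: [180.0, 0.0, 142.2]
wrist_force: [0.1, -0.2, -2.0]
width: 0.0375
grasp_force: 20.0
```

Run:
```python
from h import *
go(rackpt(.034,-.0615),.0495,142.7);print(robot.get_obs()["wrist_force"])
```

```text
t 7.2 eef [0.5439 0.2766 0.053 ] rot [1.7998e+02 4.0000e-02 1.4221e+02] -> shares [0.126 0.028 0.07 ] ('rz total', np.float64(-0.0014))
[ 0.09056316 -0.20690018 -2.04735396]
```

Request:
{"method": "send_rows", "body": {"steps": [[[0.125,0.03,0],[0,0,-0.0014],0.7],[[0,0,0],[0,0,0],0.7],[[0,0,0.06],[0,0,0],0.7],[[0,0,0],[0,0,0],0.7],[[0,0,0],[0,0,0],0.5],[[0,0,0],[0,0,0],0.5],[[0,0,0],[0,0,0],0.5],[[0,0,-0.4],[0,0,0],0.5],[[0,0,-0.8],[0,0,0],0.5],[[0,0,-0.8],[0,0,0],0.25],[[0,0,0],[0,0,0],0.25],[[0,0,0],[0,0,0],0.25]]}}

```text
t: 8.35
eef_pos: [0.5393, 0.2822, 0.1499]
ee_rot: [179.9, 0.0, 142.7]
wrist_force: [-0.1, -0.0, 0.4]
width: 0.0677
grasp_force: 0.0
```

```bash
cat >> h.py <<'E'
def rowcheck():
    """cap tops on the rack from the top depth cloud, in rack mm"""
    c,im,d=shot("top");p=cloud(c,d);a=np.radians(YAW);X=np.array([np.cos(a),np.sin(a)]);Y=np.array([-X[1],X[0]])
    q=p[...,:2]-C;rx=q@X;ry=q@Y;m=(d>0)&(abs(p[...,2]-.0715)<.005)&(abs(rx)<.06)&(abs(ry)<.085)
    n,l,s,_=cv2.connectedComponentsWithStats(m.astype(np.uint8))
    for i in range(1,n):
        if s[i,4]>40:
            k=l==i;print("rack",s[i,4],"x",((rx[k].min()+rx[k].max())*500).round(1),"y",((ry[k].min()+ry[k].max())*500).round(1),"len",(np.ptp(ry[k])*1000).round(1),"wid",(np.ptp(rx[k])*1000).round(1))
E
python3 - <<'E'
from h import *
rowcheck();caps();go((.622,.0357),None,120)
E
```

```text
cap [241. 184.] 174 z 0.033 xy@.02 [0.6232 0.0368] xy@.047 [0.6194 0.035 ]
cap [283. 183.] 169 z 0.059 xy@.02 [ 0.6283 -0.0678] xy@.047 [ 0.6244 -0.0672]
cap [239. 214.] 185 z 0.034 xy@.02 [0.5507 0.0399] xy@.047 [0.5486 0.0381]
cap [325. 228.] 124 z 0.033 xy@.02 [ 0.5201 -0.1713] xy@.047 [ 0.5187 -0.1684]
cap [233. 261.] 171 z 0.059 xy@.02 [0.4377 0.0507] xy@.047 [0.438  0.0487]
cap [269. 264.] 192 z 0.059 xy@.02 [ 0.4301 -0.0363] xy@.047 [ 0.4306 -0.0364]
t 8.4 eef [0.5385 0.2818 0.1484] rot [-1.7992e+02 -4.0000e-02  1.4275e+02] -> shares [-4.308e+00 -2.908e+00  1.000e-03] ('rz total', np.float64(0.0632))
```

Request:
{"method": "send_rows", "body": {"steps": [[[-0.61,-0.41,0],[0,0,0],0.25],[[-0.61,-0.41,0],[0,0,0],0.25],[[-0.61,-0.41,0],[0,0,0],0.25],[[-0.61,-0.41,0],[0,0,0],0.25],[[-0.61,-0.41,0],[0,0,0],0.25],[[-0.61,-0.41,0],[0,0,0],0.25],[[-0.61,-0.41,0],[0,0,0],0.25],[[0,0,0.4],[0,0,0.021],0.25],[[0,0,0.4],[0,0,0.021],0.25],[[0,0,0.4],[0,0,0.021],0.25],[[0,0,0],[0,0,0],0.25],[[0,0,0],[0,0,0],0.25]]}}

```text
t: 9.65
eef_pos: [0.6217, 0.0391, 0.089]
ee_rot: [-179.9, -0.0, 120.3]
wrist_force: [-0.6, -0.4, 0.3]
width: 0.0702
grasp_force: 0.0
```

Run:
```python
from h import *
go((.622,.0361),.011,120);rowcheck()
```

```text
t 9.7 eef [0.6217 0.0391 0.089 ] rot [-1.7993e+02 -5.0000e-02  1.2034e+02] -> shares [-0.057 -0.023  1.56 ] ('rz total', np.float64(0.0009))
rack 207 x 32.2 y -58.9 len 36.2 wid 38.0
```

Request:
{"method": "send_rows", "body": {"steps": [[[-0.06,-0.02,0.6],[0,0,0],0.25],[[0,0,0.6],[0,0,0],0.25],[[0,0,0.36],[0,0,0],0.25],[[0,0,0],[0,0,0],0.25],[[0,0,0],[0,0,0],0.7],[[0,0,0],[0,0,0],0.7],[[0,0,0],[0,0,0],0.7],[[0,0,0],[0,0,0],0.7],[[0,0,0],[0,0,0],0.7],[[0,0,-0.6],[0,0,0],0.7],[[0,0,-1],[0,0,-0.021],0.7],[[0,0,-1],[0,0,-0.021],0.7]]}}

```text
t: 10.9
eef_pos: [0.622, 0.0358, 0.1427]
ee_rot: [-179.9, -0.1, 135.5]
wrist_force: [0.3, -0.0, -1.1]
width: 0.0377
grasp_force: 20.0
```

Request:
{"method": "send_rows", "body": {"steps": [[[0,0,0],[0,0,-0.021],0.7],[[0,0,0],[0,0,0],0.7],[[0,0,0],[0,0,0],0.7]]}}

```text
t: 11.2
eef_pos: [0.6221, 0.0353, 0.1405]
ee_rot: [-179.9, -0.1, 142.5]
wrist_force: [-0.3, 0.1, -0.6]
width: 0.0375
grasp_force: 20.0
```

Run:
```python
from h import *
go(rackpt(.034,-.0205),.0495,142.7);print(robot.get_obs()["grasp_force"])
```

```text
t 11.2 eef [0.6221 0.0353 0.1405] rot [-1.7995e+02 -7.0000e-02  1.4251e+02] -> shares [5.123 2.904 1.824] ('rz total', np.float64(-0.0005))
19.999630004167557
```

Request:
{"method": "send_rows", "body": {"steps": [[[0.4,0.22,0],[0,0,0],0.7],[[0.58,0.33,0],[0,0,0],0.7],[[0.58,0.33,0],[0,0,0],0.7],[[0.58,0.33,0],[0,0,0],0.7],[[0.58,0.33,0],[0,0,0],0.7],[[0.58,0.33,0],[0,0,0],0.7],[[0.58,0.33,0],[0,0,0],0.7],[[0.58,0.33,0],[0,0,0],0.7],[[0.4,0.22,0],[0,0,0],0.7],[[0.26,0.15,0],[0,0,0],0.7],[[0,0,0],[0,0,0],0.7],[[0,0,0],[0,0,0],0.7]]}}

```text
t: 12.4
eef_pos: [0.5069, 0.3051, 0.1408]
ee_rot: [-179.9, -0.0, 142.7]
wrist_force: [0.6, -0.7, -0.8]
width: 0.0376
grasp_force: 20.0
```

Run:
```python
from h import *
go(rackpt(.034,-.0205),.0495,142.7)
c,im,d=shot("wrist","w3")
```

```text
t 12.4 eef [0.5069 0.3051 0.1408] rot [-179.94   -0.    142.66] -> shares [0.013 0.024 1.827] ('rz total', np.float64(-0.0001))
```

Request:
{"method": "send_rows", "body": {"steps": [[[0.01,0.02,0.5],[0,0,0],0.7],[[0,0,0.5],[0,0,0],0.7],[[0,0,0.45],[0,0,0],0.7],[[0,0,0.27],[0,0,0],0.7],[[0,0,0.1],[0,0,0],0.7],[[0,0,0],[0,0,0],0.7],[[0,0,0],[0,0,0],0.5],[[0,0,0],[0,0,0],0.5],[[0,0,0],[0,0,0],0.5],[[0,0,-0.5],[0,0,0],0.5],[[0,0,-0.8],[0,0,0],0.5],[[0,0,-0.7],[0,0,0],0.25]]}}

```text
t: 13.65
eef_pos: [0.5067, 0.3071, 0.1519]
ee_rot: [-180.0, -0.0, 142.8]
wrist_force: [0.4, -0.7, 0.0]
width: 0.052
grasp_force: 0.0
```

Run:
```python
from h import *
caps();go((.5498,.0391),None,120)
```

```text
cap [283. 183.] 179 z 0.059 xy@.02 [ 0.6278 -0.0676] xy@.047 [ 0.6239 -0.0671]
cap [239. 214.] 174 z 0.034 xy@.02 [0.5509 0.0394] xy@.047 [0.5487 0.0376]
cap [134. 223.] 226 z 0.071 xy@.02 [0.5246 0.2917] xy@.047 [0.523  0.2843]
cap [325. 228.] 160 z 0.033 xy@.02 [ 0.5193 -0.1713] xy@.047 [ 0.5179 -0.1684]
cap [232. 261.] 204 z 0.059 xy@.02 [0.4361 0.0519] xy@.047 [0.4364 0.0498]
cap [269. 264.] 194 z 0.059 xy@.02 [ 0.4302 -0.0362] xy@.047 [ 0.4307 -0.0364]
t 13.7 eef [0.5085 0.3087 0.1575] rot [1.7967e+02 1.3000e-01 1.4276e+02] -> shares [-3.921 -3.793 -0.013] ('rz total', np.float64(0.0632))
```

Request:
{"method": "send_rows", "body": {"steps": [[[-0.56,-0.535,0],[0,0,0],0.25],[[-0.56,-0.535,0],[0,0,0],0.25],[[-0.56,-0.535,0],[0,0,0],0.25],[[-0.56,-0.535,0],[0,0,0],0.25],[[-0.56,-0.535,0],[0,0,0],0.25],[[-0.56,-0.535,0],[0,0,0],0.25],[[-0.56,-0.535,0],[0,0,0],0.25],[[0,0,0.4],[0,0,0.021],0.25],[[0,0,0.4],[0,0,0.021],0.25],[[0,0,0.4],[0,0,0.021],0.25],[[0,0,0],[0,0,0],0.25],[[0,0,0],[0,0,0],0.25]]}}

```text
t: 14.9
eef_pos: [0.5496, 0.0398, 0.0908]
ee_rot: [-180.0, -0.0, 120.3]
wrist_force: [0.3, -0.0, 0.0]
width: 0.0705
grasp_force: 0.0
```

Run:
```python
from h import *
go((.5500,.0387),.011,120);rowcheck();caps()
```

```text
t 14.9 eef [0.5496 0.0398 0.0908] rot [-1.7999e+02 -1.0000e-02  1.2034e+02] -> shares [-0.023 -0.003  1.597] ('rz total', np.float64(0.0009))
rack 358 x 26.0 y -27.0 len 79.1 wid 46.0
cap [257. 181.] 212 z 0.46 xy@.02 [ 0.6331 -0.0032] xy@.047 [ 0.6291 -0.0041]
cap [194. 190.] 104 z 0.477 xy@.02 [0.6073 0.1487] xy@.047 [0.6038 0.1445]
cap [283. 183.] 193 z 0.059 xy@.02 [ 0.6277 -0.0674] xy@.047 [ 0.6238 -0.0668]
cap [325. 229.] 191 z 0.033 xy@.02 [ 0.5188 -0.1713] xy@.047 [ 0.5173 -0.1684]
cap [116. 237.] 160 z 0.082 xy@.02 [0.4905 0.3338] xy@.047 [0.4897 0.3254]
```

Request:
{"method": "send_rows", "body": {"steps": [[[-0.02,0,0.6],[0,0,0],0.25],[[0,0,0.6],[0,0,0],0.25],[[0,0,0.4],[0,0,0],0.25],[[0,0,0],[0,0,0],0.25],[[0,0,0],[0,0,0],0.7],[[0,0,0],[0,0,0],0.7],[[0,0,0],[0,0,0],0.7],[[0,0,0],[0,0,0],0.7],[[0,0,0],[0,0,0],0.7],[[0,0,-0.6],[0,0,0],0.7],[[0,0,-1],[0,0,-0.021],0.7],[[0,0,-1],[0,0,-0.021],0.7]]}}

```text
t: 16.2
eef_pos: [0.5493, 0.0388, 0.1418]
ee_rot: [-179.9, -0.1, 135.5]
wrist_force: [1.7, 0.2, 0.2]
width: 0.0374
grasp_force: 20.0
```

Request:
{"method": "send_rows", "body": {"steps": [[[0,0,0],[0,0,-0.021],0.7],[[0,0,0],[0,0,0],0.7],[[0,0,0],[0,0,0],0.7]]}}

```text
t: 16.5
eef_pos: [0.5495, 0.0382, 0.1397]
ee_rot: [-180.0, -0.1, 142.5]
wrist_force: [0.1, -0.7, -0.5]
width: 0.0379
grasp_force: 20.0
```

Run:
```python
from h import *
go(rackpt(.034,.0205),.0495,142.7);print(robot.get_obs()["grasp_force"])
rowcheck()
```

```text
t 16.5 eef [0.5495 0.0382 0.1397] rot [-1.7995e+02 -6.0000e-02  1.4250e+02] -> shares [4.756 3.738 1.806] ('rz total', np.float64(-0.0006))
19.99950399622321
rack 355 x 27.1 y -26.7 len 80.5 wid 47.0
```

Run:
```python
from h import *
c,im,d=shot("top")
for y in(-.0615,-.0205): print(proj(c,[*rackpt(.034,y),.072]))
cv2.imwrite("pics/t2.png",cv2.resize(im[170:310,60:210,::-1],None,fx=4,fy=4))
```

```text
[132.33086103 215.13103634]
[120.83587736 229.05005573]
```

View pics/t2.png

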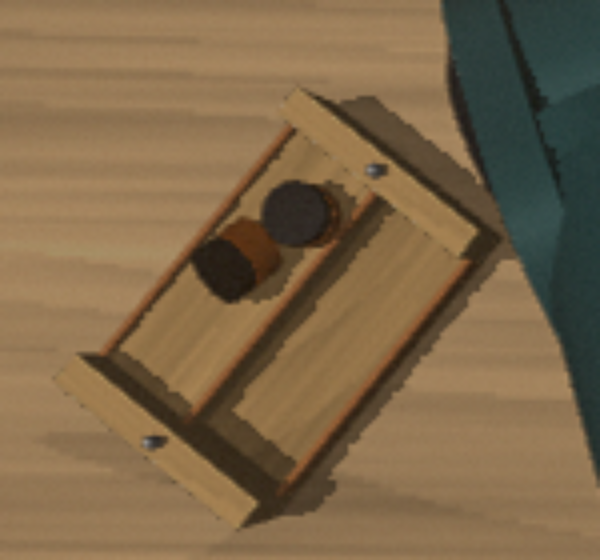

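Run:
```python
from h import *
c=robot.calibration("top")
a=np.radians(YAW);X=np.array([np.cos(a),np.sin(a)]);Y=np.array([-X[1],X[0]])
def rk(u,z): q=plane(c,u,z)[:2]-C;return (q@X*1000).round(1)+1.9,(q@Y*1000).round(1)-.7
f=lambda x,y:(60+x/4,170+y/4)
print("standing",rk(f(295,213),.072),"lying cap end",rk(f(222,272),.057),"lying base",rk(f(268,243),.057))
print("pins",rk(f(375,170),.091),rk(f(153,441),.091))
```

```text
standing (np.float64(21.2), np.float64(-49.800000000000004)) lying cap end (np.float64(36.4), np.float64(4.7)) lying base (np.float64(26.299999999999997), np.float64(-24.7))
pins (np.float64(-3.6999999999999997), np.float64(-99.10000000000001)) (np.float64(-4.0), np.float64(94.6))
```

View pics/w3.png

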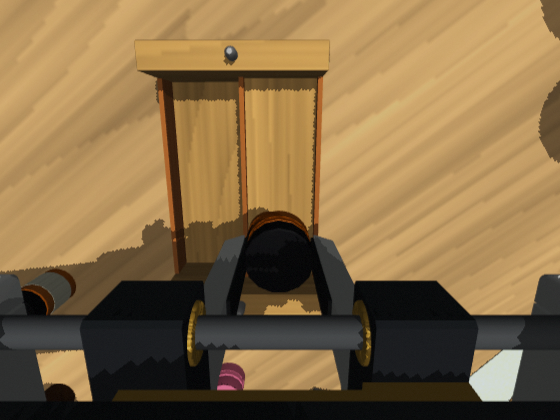

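Image t2 shows one jar standing, displaced to about (295,213). The other is lying on the back ledge, cap towards +y at about (222,272). w3, taken just before, shows the ledge ahead empty and the held jar upright. I'll place the held jar at the far end first, then right the fallen one.

Request:
{"method": "send_rows", "body": {"steps": [[[0.4,0.27,0],[0,0,-0.0005],0.7],[[0.63,0.42,0],[0,0,0],0.7],[[0.63,0.42,0],[0,0,0],0.7],[[0.63,0.42,0],[0,0,0],0.7],[[0.63,0.42,0],[0,0,0],0.7],[[0.63,0.42,0],[0,0,0],0.7],[[0.63,0.42,0],[0,0,0],0.7],[[0.63,0.42,0],[0,0,0],0.7],[[0.5,0.33,0],[0,0,0],0.7],[[0.27,0.19,0],[0,0,0],0.7],[[0,0,0],[0,0,0],0.7],[[0,0,0],[0,0,0],0.7]]}}

```text
t: 17.8
eef_pos: [0.4397, 0.3552, 0.1397]
ee_rot: [-179.9, -0.0, 142.9]
wrist_force: [0.6, -0.9, -0.8]
width: 0.0377
grasp_force: 20.0
```

Run:
```python
from h import *
go(rackpt(.034,.0615),.0495,142.7)
```

```text
t 17.8 eef [0.4397 0.3552 0.1397] rot [-1.7992e+02 -2.0000e-02  1.4289e+02] -> shares [-0.026  0.043  1.804] ('rz total', np.float64(0.0005))
```

Request:
{"method": "send_rows", "body": {"steps": [[[-0.03,0.04,0.5],[0,0,0],0.7],[[0,0,0.5],[0,0,0],0.7],[[0,0,0.45],[0,0,0],0.7],[[0,0,0.25],[0,0,0],0.7],[[0,0,0.08],[0,0,0],0.7],[[0,0,0],[0,0,0],0.7],[[0,0,0],[0,0,0],0.7],[[0,0,0],[0,0,0],0.7]]}}

```text
t: 18.6
eef_pos: [0.4428, 0.3565, 0.0524]
ee_rot: [179.9, 0.0, 142.9]
wrist_force: [0.2, 0.4, -1.8]
width: 0.0376
grasp_force: 20.0
```

Request:
{"method": "send_rows", "body": {"steps": [[[0,0,0],[0,0,0],0.5],[[0,0,0],[0,0,0],0.48],[[0,0,0],[0,0,0],0.48],[[0,0,0],[0,0,0],0.48]]}}

```text
t: 19.0
eef_pos: [0.4423, 0.3563, 0.0515]
ee_rot: [180.0, -0.0, 142.9]
wrist_force: [-0.9, -0.3, 0.6]
width: 0.0486
grasp_force: 0.0
```

Request:
{"method": "send_rows", "body": {"steps": [[[0,0,-0.2],[0,0,0],0.48],[[0,0,-0.4],[0,0,0],0.48],[[0,0,-0.7],[0,0,0],0.48],[[0,0,-0.7],[0,0,0],0.48],[[0,0,0],[0,0,0],0.25],[[0,0,0],[0,0,0],0.25]]}}

```text
t: 19.6
eef_pos: [0.4427, 0.3564, 0.1525]
ee_rot: [179.9, 0.0, 142.9]
wrist_force: [1.5, -0.0, -1.1]
width: 0.0616
grasp_force: 0.0
```

Run:
```python
from h import *
c,im,d=shot("scene");u=proj(c,[*C,.06]);u=u.astype(int);print(u)
cv2.imwrite("pics/s2.png",cv2.resize(im[u[1]-75:u[1]+75,u[0]-100:u[0]+100,::-1],None,fx=4,fy=4))
go(rackpt(.034,0),.15,142.7)
```

```text
[405 286]
t 19.6 eef [0.4423 0.3561 0.1515] rot [-1.8000e+02  1.0000e-02  1.4293e+02] -> shares [-1.222 -0.009  0.031] ('rz total', np.float64(0.0006))
```

View pics/s2.png

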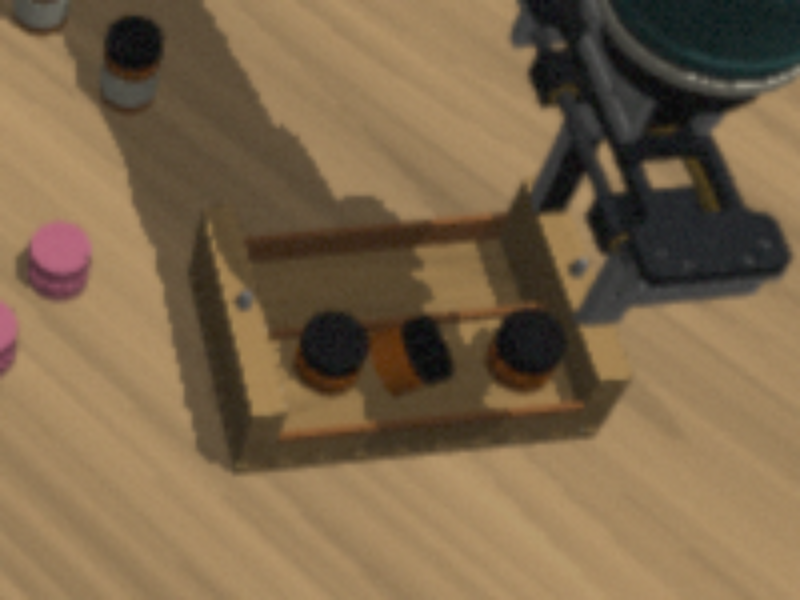

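s2 shows jar 3 upright at the far end (527,345), jar 1 upright at (333,350), and the fallen jar between them at (410,355) with its cap towards jar 3. I'll measure the fallen jar with the wrist camera from the near end.

Request:
{"method": "send_rows", "body": {"steps": [[[-0.56,0,0],[0,0,0],0.25],[[-0.56,0,0],[0,0,0],0.25],[[-0.56,0,0],[0,0,0],0.25],[[-0.56,0,0],[0,0,0],0.25],[[-0.56,0,0],[0,0,0],0.25],[[0,0,0],[0,0,0],0.25],[[0,0,0],[0,0,0],0.25]]}}

```text
t: 20.35
eef_pos: [0.5536, 0.2716, 0.1503]
ee_rot: [-179.9, -0.1, 142.9]
wrist_force: [-0.4, 0.3, -0.1]
width: 0.0708
grasp_force: 0.0
```

```bash
cat >> h.py <<'E'
def rk(q):
    a=np.radians(YAW);X=np.array([np.cos(a),np.sin(a)]);Y=np.array([-X[1],X[0]]);q=q[...,:2]-C;return np.stack([q@X,q@Y],-1)*1000
E
python3 - <<'E'
from h import *
c,im,d=shot("wrist","w4");p=cloud(c,d);r=rk(p);z=p[...,2]
m=(d>0)&(r[...,0]>6)&(r[...,0]<62)&(abs(r[...,1])<86)&(z>.048)&(z<.08)
n,l,s,_=cv2.connectedComponentsWithStats(m.astype(np.uint8))
for i in range(1,n):
    if s[i,4]>200:
        k=l==i;q=r[k];print(s[i,:5],cv2.minAreaRect(q.astype(np.float32)),"zmax",np.percentile(z[k],98).round(4),"x",q[:,0].min(),q[:,0].max(),"y",q[:,1].min(),q[:,1].max())
go(rackpt(.034,0),.15,142.7)
E
```

```text
[ 254    0   52   61 2505] ((34.34417724609375, 62.224212646484375), (37.367671966552734, 36.033042907714844), 1.376354455947876) zmax 0.0732 x 15.615384455149679 53.03721618319211 y 44.21225397921185 80.34228703816981
[ 245   93   60  107 3641] ((30.712963104248047, -24.39834976196289), (86.61619567871094, 40.563438415527344), 78.77903747558594) zmax 0.0793 x 6.279634192129482 53.69721674835784 y -66.12152431493165 18.5574191976176
t 20.4 eef [0.5531 0.2723 0.1507] rot [-1.7995e+02 -7.0000e-02  1.4297e+02] -> shares [ 1.555 -0.008  0.016] ('rz total', np.float64(0.0008))
```

View pics/w4.png

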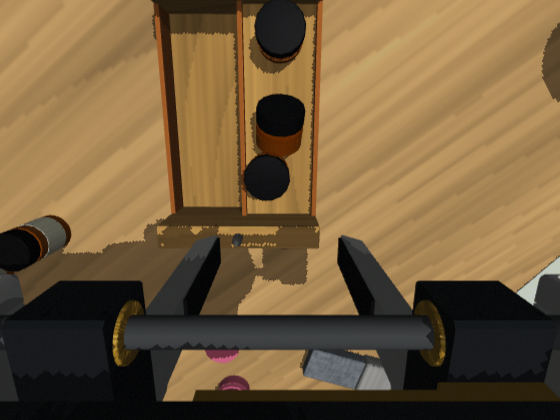

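Request:
{"method": "send_rows", "body": {"steps": [[[0.52,0,0],[0,0,0],0.42],[[0.52,0,0],[0,0,0],0.42],[[0.52,0,0],[0,0,0],0.42],[[0,0,0],[0,-0.0162,0],0.42],[[0,0,0],[0,-0.0162,0],0.42],[[0,0,0],[0,-0.0162,0],0.42],[[0,0,0],[0,-0.0162,0],0.42],[[0,0,0],[0,-0.0162,0],0.42],[[0,0,0],[0,-0.0162,0],0.42],[[0,0,0],[0,0,0],0.42],[[0,0,0],[0,0,0],0.42],[[0,0,0],[0,0,0],0.42]]}}

```text
t: 21.6
eef_pos: [0.4922, 0.3186, 0.1517]
ee_rot: [180.0, 34.9, 142.9]
wrist_force: [1.2, -0.5, -0.0]
width: 0.0546
grasp_force: 0.0
```

Run:
```python
from h import *
o=robot.get_obs();R=Ro.from_euler("xyz",o["ee_rot"],degrees=True).as_matrix();print(R.round(3),o["joint_positions"].round(1))
go(rackpt(.0347,0),.09);go(rackpt(.0347,0),.052)
# lying jar from depth saved view: ridge from top camera
c,im,d=shot("scene");p=cloud(c,d);r=rk(p);z=p[...,2];m=(d>0)&(r[...,0]>10)&(r[...,0]<60)&(r[...,1]>-27)&(r[...,1]<40)&(z>.07)&(z<.08);q=r[m];print(m.sum(),q.min(0),q.max(0),q.mean(0))
if m.sum()>20: print(cv2.fitLine(q.astype(np.float32),cv2.DIST_L2,0,.01,.01).ravel())
```

```text
[[-0.654  0.604  0.456]
 [ 0.495  0.797 -0.345]
 [-0.572  0.    -0.82 ]] [-31.6  27.2 -29.5 107.9  54.2  65.8 -37.4]
t 21.6 eef [0.4922 0.3186 0.1517] rot [179.98  34.89 142.87] -> shares [0.726 0.002 0.998] 
t 21.6 eef [0.4922 0.3186 0.1517] rot [179.98  34.89 142.87] -> shares [1.161e+00 1.000e-03 1.621e+00] 
131 [ 18.52192251 -26.7374264 ] [55.5084978 10.8040145] [ 39.09313063 -10.441334  ]
[  0.72745997   0.68615013  39.093132   -10.441334  ]
```

Request:
{"method": "send_rows", "body": {"steps": [[[0.3,0,0.42],[0,0,0],0.42],[[0.3,0,0.42],[0,0,0],0.42],[[0.28,0,0.4],[0,0,0],0.42],[[0.2,0,0.28],[0,0,0],0.42],[[0.08,0,0.1],[0,0,0],0.42],[[0,0,0],[0,0,0],0.42],[[0,0,0],[0,0,0],0.42]]}}

```text
t: 22.35
eef_pos: [0.4915, 0.3197, 0.0527]
ee_rot: [179.9, 35.0, 142.8]
wrist_force: [-0.2, 0.2, 0.8]
width: 0.0545
grasp_force: 0.0
```

Request:
{"method": "send_rows", "body": {"steps": [[[0,0,0],[0,0,0],0.7],[[0,0,0],[0,0,0],0.7],[[0,0,0],[0,0,0],0.7],[[0,0,0],[0,0,0],0.7],[[0,0,0],[0,0,0],0.7]], "force": 30}}

```text
t: 22.85
eef_pos: [0.4911, 0.3198, 0.0521]
ee_rot: [180.0, 35.0, 142.9]
wrist_force: [0.1, 0.2, 1.7]
width: 0.0369
grasp_force: 29.8
```

Request:
{"method": "send_rows", "body": {"steps": [[[-0.15,0,-0.2],[0,0,0],0.7],[[-0.37,0,-0.52],[0,0,0],0.7],[[-0.37,0,-0.52],[0,0,0],0.7],[[-0.37,0,-0.52],[0,0,0],0.7],[[0,0,0],[0,0.01944,0],0.7],[[0,0,0],[0,0.01944,0],0.7],[[0,0,0],[0,0.01944,0],0.7],[[0,0,0],[0,0.01944,0],0.7],[[0,0,0],[0,0.01944,0],0.7],[[0,0,0],[0,0,0],0.7],[[0,0,0],[0,0,0],0.7]]}}

```text
t: 23.95
eef_pos: [0.4922, 0.3181, 0.1603]
ee_rot: [-180.0, 0.0, 142.8]
wrist_force: [-0.6, 0.8, -0.9]
width: 0.037
grasp_force: 29.8
```

Request:
{"method": "send_rows", "body": {"steps": [[[0,0,0],[0,0,0.02],0.7],[[0,0,0],[0,0,0.0225],0.7],[[0,0,0],[0,0,0.0225],0.7],[[0,0,0],[0,0,0.0225],0.7],[[0,0,0],[0,0,0.0225],0.7],[[0,0,0],[0,0,0.0225],0.7],[[0,0,0],[0,0,0.0225],0.7],[[0,0,0],[0,0,0.0225],0.7],[[0,0,0],[0,0,0.0225],0.7],[[0,0,0],[0,0,0.0225],0.7],[[0,0,0],[0,0,0.0225],0.7],[[0,0,0],[0,0,0.0225],0.7]]}}

```text
t: 25.15
eef_pos: [0.4905, 0.3201, 0.1605]
ee_rot: [179.9, -0.0, 46.5]
wrist_force: [0.4, 0.3, -1.0]
width: 0.0368
grasp_force: 29.8
```

Run:
```python
from h import *
go((.44,.15),.16,18);o=robot.get_obs();print(o["width"],o["grasp_force"],o["joint_positions"].round(1))
```

```text
t 25.1 eef [0.4905 0.3201 0.1605] rot [ 1.7995e+02 -1.0000e-02  4.6470e+01] -> shares [-3.162  1.609  0.011] ('rz total', np.float64(0.0791))
0.036769344820899136 29.810505509376526 [-20.8  23.8 -19.6 100.3   9.3  57.5 -87.4]
```

Request:
{"method": "send_rows", "body": {"steps": [[[-0.53,0.27,0],[0,0,0],0.7],[[-0.53,0.27,0],[0,0,0],0.7],[[-0.53,0.27,0],[0,0,0],0.7],[[-0.53,0.27,0],[0,0,0],0.7],[[-0.53,0.27,0],[0,0,0],0.7],[[-0.53,0.27,0],[0,0,0],0.7],[[0,0,0],[0,0,0.0195],0.7],[[0,0,0],[0,0,0.0195],0.7],[[0,0,0],[0,0,0.0195],0.7],[[0,0,0],[0,0,0.0195],0.7],[[0,0,0],[0,0,0],0.7],[[0,0,0],[0,0,0],0.7]]}}

```text
t: 26.35
eef_pos: [0.4411, 0.1484, 0.1603]
ee_rot: [180.0, -0.0, 18.9]
wrist_force: [0.3, -0.3, -1.1]
width: 0.0367
grasp_force: 29.8
```

Request:
{"method": "send_rows", "body": {"steps": [[[0,0,0],[0,0.0153,0],0.7],[[0,0,0],[0,0.0153,0],0.7],[[0,0,0],[0,0.0153,0],0.7],[[0,0,0],[0,0.0153,0],0.7],[[0,0,0],[0,0.0153,0],0.7],[[0,0,0],[0,0.0153,0],0.7],[[0,0,0],[0,0.0153,0],0.7],[[0,0,0],[0,0.0153,0],0.7],[[0,0,0],[0,0.0153,0],0.7],[[0,0,0],[0,0.0153,0],0.7],[[0,0,0],[0,0,0],0.7],[[0,0,0],[0,0,0],0.7]]}}

```text
t: 27.55
eef_pos: [0.4478, 0.1287, 0.1705]
ee_rot: [175.9, -35.4, 19.4]
wrist_force: [0.9, 1.3, -0.9]
width: 0.0371
grasp_force: 29.8
```

Run:
```python
from h import *
o=robot.get_obs();print(o["joint_positions"].round(1))
c,im,d=shot("scene");e=o["eef_pos"];u=proj(c,e).astype(int);p=cloud(c,d);print(u)
cv2.imwrite("pics/s3.png",cv2.resize(im[u[1]-60:u[1]+60,u[0]-80:u[0]+80,::-1],None,fx=5,fy=5))
go(e,.09)
```

```text
[ -41.8   -6.1   16.   143.4   51.    12.  -144.8]
[364 211]
t 27.6 eef [0.4481 0.1285 0.1705] rot [175.89 -35.38  19.35] -> shares [-0.935 -0.1    1.307]
```

View pics/s3.png

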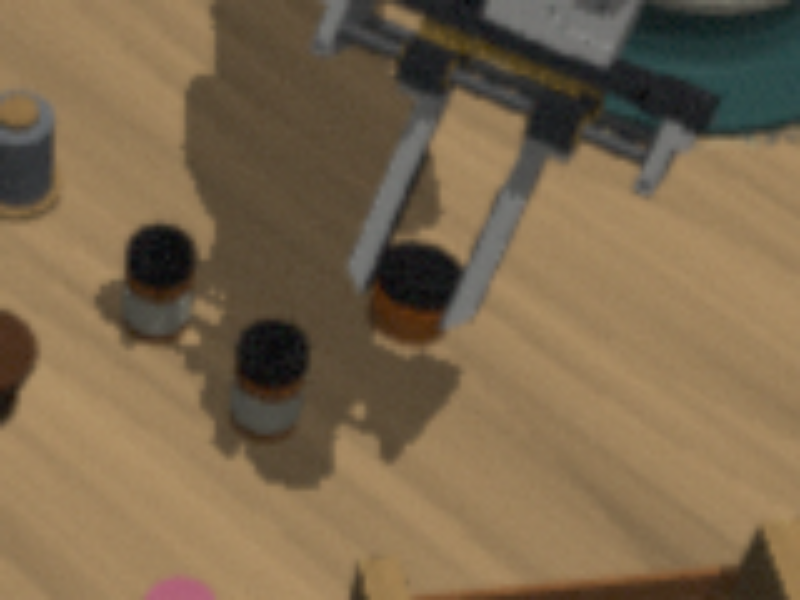

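Request:
{"method": "send_rows", "body": {"steps": [[[0,0,0],[0,-0.0197,0],0.7],[[0,0,0],[0,-0.0197,0],0.7],[[0,0,0],[0,-0.0197,0],0.7],[[0,0,0],[0,-0.0197,0],0.7],[[0,0,0],[0,-0.0197,0],0.7],[[0,0,0],[0,0,0],0.7],[[0,0,0],[0,0,0],0.7]]}}

```text
t: 28.3
eef_pos: [0.4536, 0.121, 0.1703]
ee_rot: [175.6, -6.7, 16.4]
wrist_force: [-0.4, -0.6, -0.7]
width: 0.0373
grasp_force: 29.8
```

Run:
```python
from h import *
go((.66,-.27),.17,-22);print(robot.get_obs()["joint_positions"].round(1))
```

```text
t 28.3 eef [0.4536 0.121  0.1703] rot [175.6   -6.7   16.44] -> shares [1.733 8.628 0.874] ('rz total', np.float64(0.1068))
[-50.6   6.9  30.4 121.9   1.9  45.8 -95.6]
```

Request:
{"method": "send_rows", "body": {"steps": [[[0.17,0.86,0.087],[0,0,0],0.7],[[0.17,0.86,0.087],[0,0,0],0.7],[[0.17,0.86,0.087],[0,0,0],0.7],[[0.17,0.86,0.087],[0,0,0],0.7],[[0.17,0.86,0.087],[0,0,0],0.7],[[0.17,0.86,0.087],[0,0,0],0.7],[[0.17,0.86,0.087],[0,0,0],0.7],[[0.17,0.86,0.087],[0,0,0],0.7],[[0.17,0.86,0.087],[0,0,0],0.7],[[0.17,0.86,0.087],[0,0,0],0.7]]}}

```text
t: 29.3
eef_pos: [0.6578, -0.271, 0.171]
ee_rot: [175.6, -6.9, 16.4]
wrist_force: [0.2, 0.4, -1.5]
width: 0.037
grasp_force: 29.8
```

Request:
{"method": "send_rows", "body": {"steps": [[[0,0,0],[0,0,0.0214],0.7],[[0,0,0],[0,0,0.0214],0.7],[[0,0,0],[0,0,0.0214],0.7],[[0,0,0],[0,0,0.0214],0.7],[[0,0,0],[0,0,0.0214],0.7],[[0,0,0],[0,0,0],0.7],[[0,0,0],[0,0,0],0.7]]}}

```text
t: 30.0
eef_pos: [0.6573, -0.2695, 0.171]
ee_rot: [-179.3, -8.1, -22.2]
wrist_force: [-0.2, -0.4, -0.9]
width: 0.0369
grasp_force: 29.8
```

```bash
cat >> h.py <<'E'
def turn(rpy):
    o=robot.get_obs();A=Ro.from_euler("xyz",o["ee_rot"],degrees=True);B=Ro.from_euler("xyz",rpy,degrees=True);print("turn total shares",((A.inv()*B).as_rotvec()/2/np.pi).round(4))
E
python3 - <<'E'
from h import *
go((.66,-.27),.17);print(robot.get_obs()["joint_positions"].round(1));turn([180,-55,-22])
E
```

```text
t 30.0 eef [ 0.6573 -0.2695  0.171 ] rot [-179.27   -8.07  -22.2 ] -> shares [ 0.051 -0.01   0.029] 
[ -8.2  35.7  41.9  89.6 -29.2  57.2 -70.9]
turn total shares [-0.0016  0.1304 -0.0013]
```

Request:
{"method": "send_rows", "body": {"steps": [[[0,0,0],[-0.0002,0.0163,-0.0002],0.7],[[0,0,0],[-0.0002,0.0163,-0.0002],0.7],[[0,0,0],[-0.0002,0.0163,-0.0002],0.7],[[0,0,0],[-0.0002,0.0163,-0.0002],0.7],[[0,0,0],[-0.0002,0.0163,-0.0002],0.7],[[0,0,0],[-0.0002,0.0163,-0.0002],0.7],[[0,0,0],[-0.0002,0.0163,-0.0002],0.7],[[0,0,0],[-0.0002,0.0163,-0.0002],0.7],[[0,0,0],[0,0,0],0.7],[[0,0,0],[0,0,0],0.7],[[0,0,0],[0,0,0],0.7]]}}

```text
t: 31.1
eef_pos: [0.6728, -0.2747, 0.2323]
ee_rot: [-179.9, -44.7, -22.0]
wrist_force: [0.6, -0.6, -0.8]
width: 0.0373
grasp_force: 29.9
```

Run:
```python
from h import *
o=robot.get_obs();e=o["eef_pos"]
go((.66,-.27),.05);print(o["joint_positions"].round(1));turn([180,-55,-22])
for n in("scene","top"):
    c,im,d=shot(n);u=proj(c,e).astype(int);p=cloud(c,d)
    s=im[u[1]-30:u[1]+30,u[0]-40:u[0]+40];m=np.zeros((420,560),bool);m[u[1]-20:u[1]+20,u[0]-20:u[0]+20]=1
    m&=(im[...,0].astype(int)-im[...,2]>40)&(np.linalg.norm(p-e,axis=-1)<.05)&(d>0);print(n,u,m.sum(),p[m].min(0),p[m].max(0),p[m].mean(0))
    if n=="scene": cv2.imwrite("pics/s4.png",cv2.resize(im[u[1]-60:u[1]+60,u[0]-80:u[0]+80,::-1],None,fx=5,fy=5))
```

```text
t 31.1 eef [ 0.6728 -0.2747  0.2323] rot [-179.94  -44.69  -22.03] -> shares [-2.757  0.011  2.4  ] 
[-16.1  18.9  41.4 116.  -68.3  10.8 -29.7]
turn total shares [-0.0001  0.0286 -0.0001]
scene [178 151] 81 [ 0.63132469 -0.28544528  0.21163854] [ 0.68981189 -0.23438448  0.25305264] [ 0.67899251 -0.26619555  0.22748184]
top [388 147] 32 [ 0.67500791 -0.29181999  0.22146224] [ 0.68609008 -0.2609126   0.24180077] [ 0.68132682 -0.27578692  0.23016423]
```

View pics/s4.png

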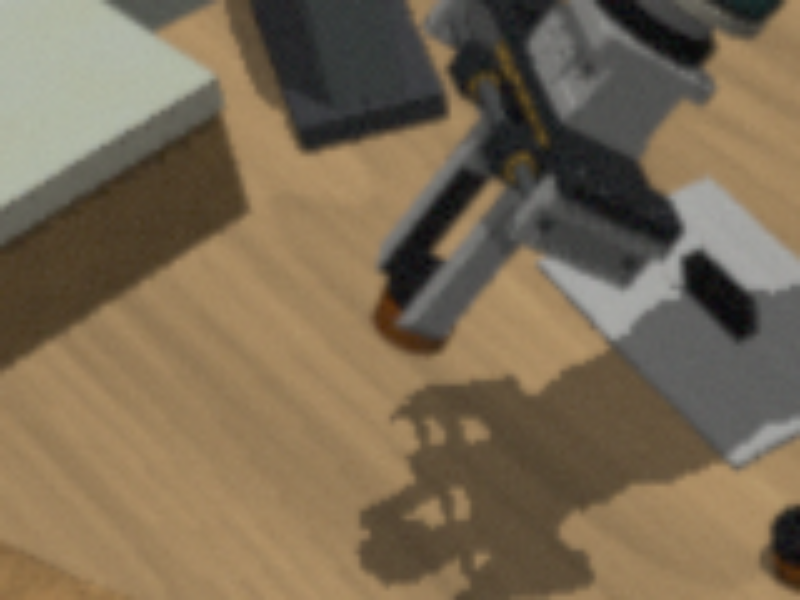

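Request:
{"method": "send_rows", "body": {"steps": [[[-0.29,0,0.3],[0,0,0],0.7],[[-0.29,0,0.3],[0,0,0],0.7],[[-0.29,0,0.3],[0,0,0],0.7],[[-0.29,0,0.3],[0,0,0],0.7],[[-0.29,0,0.3],[0,0,0],0.7],[[-0.29,0,0.3],[0,0,0],0.7],[[-0.29,0,0.3],[0,0,0],0.7],[[-0.29,0,0.3],[0,0,0],0.7],[[-0.1,0,0.1],[0,0,0],0.7],[[0,0,0],[0,0,0],0.7],[[0,0,0],[0,0,0],0.7]]}}

```text
t: 32.3
eef_pos: [0.6868, -0.2805, 0.1222]
ee_rot: [-179.9, -37.0, -22.1]
wrist_force: [0.1, 0.7, -0.9]
width: 0.0375
grasp_force: 29.9
```

Run:
```python
from h import *
o=robot.get_obs();e=o["eef_pos"]
go(e,.024);print(o["joint_positions"].round(1));turn([180,-55,-22])
```

```text
t 32.3 eef [ 0.6868 -0.2805  0.1222] rot [-179.94  -36.98  -22.09] -> shares [-1.182  0.002  1.569] 
[ -2.7  29.2  27.3 111.9 -68.3  10.8 -30.3]
turn total shares [ 0.      0.0501 -0.0002]
```

Request:
{"method": "send_rows", "body": {"steps": [[[0,0,0],[0,-0.0205,0],0.7],[[0,0,0],[0,-0.0205,0],0.7],[[0,0,0],[0,-0.0205,0],0.7],[[0,0,0],[0,-0.0205,0],0.7],[[0,0,0],[0,-0.0205,0],0.7],[[0,0,-0.4],[0,0,-0.0229],0.7],[[0,0,-0.4],[0,0,-0.0229],0.7],[[0,0,-0.4],[0,0,-0.0229],0.7],[[0,0,0],[0,0,-0.0229],0.7],[[0,0,0],[0,0,-0.0229],0.7],[[0,0,0],[0,0,-0.0229],0.7],[[0,0,0],[0,0,-0.0229],0.7]]}}

```text
t: 33.5
eef_pos: [0.6869, -0.2783, 0.1797]
ee_rot: [177.1, -2.7, 36.5]
wrist_force: [-0.7, 0.2, -0.7]
width: 0.0373
grasp_force: 29.9
```

Request:
{"method": "send_rows", "body": {"steps": [[[0,0,0],[0,0,-0.0229],0.7],[[0,0,0],[0,0,-0.0229],0.7],[[0,0,0],[0,0,-0.0229],0.7],[[0,0,0],[0,0,-0.0229],0.7],[[0,0,0],[0,0,-0.0229],0.7],[[0,0,0],[0,0,-0.0229],0.7],[[0,0,0],[0,0,-0.0229],0.7],[[0,0,0],[0,0,-0.0229],0.7],[[0,0,0],[0,0,-0.0229],0.7],[[0,0,0],[0,0,-0.0229],0.7],[[0,0,0],[0,0,-0.0229],0.7],[[0,0,0],[0,0,-0.0229],0.7]]}}

```text
t: 34.7
eef_pos: [0.6867, -0.2784, 0.1796]
ee_rot: [177.8, 3.2, 135.3]
wrist_force: [0.0, -0.2, -0.8]
width: 0.0373
grasp_force: 29.9
```

Request:
{"method": "send_rows", "body": {"steps": [[[0,0,0],[0,0,-0.0229],0.7],[[0,0,0],[0,0,-0.0229],0.7],[[0,0,0],[0,0,0],0.7],[[0,0,0],[0,0,0],0.7]]}}

```text
t: 35.1
eef_pos: [0.6867, -0.2786, 0.1794]
ee_rot: [178.8, 3.7, 151.2]
wrist_force: [0.1, 0.0, -1.2]
width: 0.0371
grasp_force: 29.9
```

Run:
```python
from h import *
go((.55,-.30),.14);print(robot.get_obs()["joint_positions"].round(1));turn([180,0,151])
```

```text
t 35.1 eef [ 0.6867 -0.2786  0.1794] rot [178.77   3.69 151.21] -> shares [ 2.235 -1.706  0.609] 
[ 10.8  35.6  14.5  79.  -10.3  62.8  88. ]
turn total shares [0.0034 0.0102 0.0007]
```

Translate, then tilt (total about +0.163 for 55° plus the 3.7° correction).

Request:
{"method": "send_rows", "body": {"steps": [[[0.45,-0.34,0.12],[0.0007,0.002,0],0.7],[[0.45,-0.34,0.12],[0.0007,0.002,0],0.7],[[0.45,-0.34,0.12],[0.0007,0.002,0],0.7],[[0.45,-0.34,0.12],[0.0007,0.002,0],0.7],[[0.44,-0.34,0.12],[0.0006,0.002,0],0.7],[[0,0,0],[0,0,0],0.7],[[0,0,0],[0,0,0],0.7]]}}

```text
t: 35.8
eef_pos: [0.5491, -0.3001, 0.144]
ee_rot: [-180.0, 0.1, 151.3]
wrist_force: [0.3, 0.0, -0.8]
width: 0.0374
grasp_force: 29.9
```

Request:
{"method": "send_rows", "body": {"steps": [[[0,0,0],[0,0.0139,0],0.7],[[0,0,0],[0,0.0139,0],0.7],[[0,0,0],[0,0.0139,0],0.7],[[0,0,0],[0,0.0139,0],0.7],[[0,0,0],[0,0.0139,0],0.7],[[0,0,0],[0,0.0139,0],0.7],[[0,0,0],[0,0.0139,0],0.7],[[0,0,0],[0,0.0139,0],0.7],[[0,0,0],[0,0.0139,0],0.7],[[0,0,0],[0,0.0139,0],0.7],[[0,0,0],[0,0.0139,0],0.7],[[0,0,0],[0,0,0],0.7]]}}

```text
t: 37.0
eef_pos: [0.5466, -0.297, 0.1511]
ee_rot: [-180.0, -46.0, 151.1]
wrist_force: [-0.3, -1.4, -0.7]
width: 0.0372
grasp_force: 29.9
```

Run:
```python
from h import *
o=robot.get_obs();go(o["eef_pos"],.028);print(o["joint_positions"].round(1));turn([180,-55,151])
c,im,d=shot("scene");u=proj(c,o["eef_pos"]).astype(int)
cv2.imwrite("pics/s5.png",cv2.resize(im[u[1]-60:u[1]+60,u[0]-80:u[0]+80,::-1],None,fx=5,fy=5))
```

```text
t 37.0 eef [ 0.5466 -0.297   0.1511] rot [-179.98  -45.99  151.15] -> shares [-1.77e+00  1.00e-03  1.71e+00] 
[ 20.3  58.5  14.3  54.2 -10.  114.5  94. ]
turn total shares [-0.0004  0.025   0.0003]
```

View pics/s5.png

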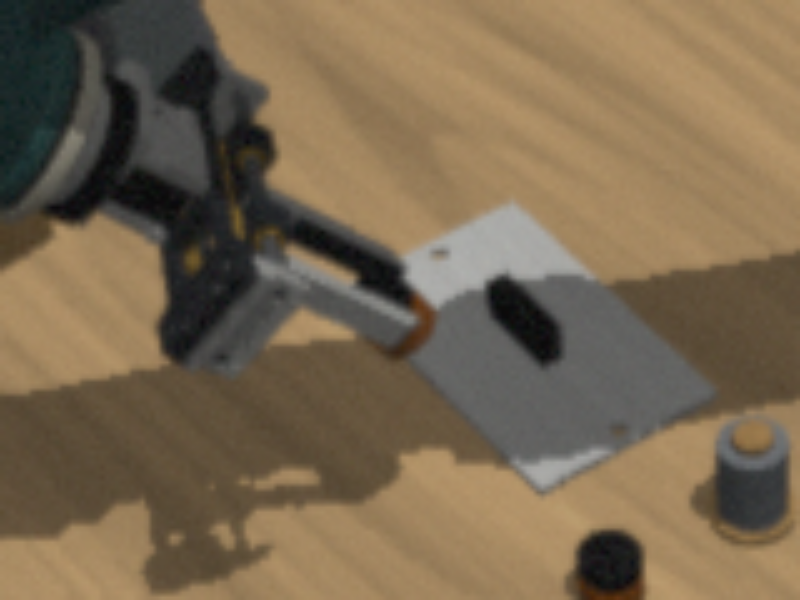

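Request:
{"method": "send_rows", "body": {"steps": [[[-0.29,0,0.28],[0,0,0],0.7],[[-0.29,0,0.28],[0,0,0],0.7],[[-0.29,0,0.28],[0,0,0],0.7],[[-0.29,0,0.28],[0,0,0],0.7],[[-0.29,0,0.28],[0,0,0],0.7],[[-0.2,0,0.19],[0,0,0],0.7],[[0,0,0],[0,0,0],0.7],[[0,0,0],[0,0,0],0.7]]}}

```text
t: 37.85
eef_pos: [0.5456, -0.2975, 0.0366]
ee_rot: [-179.9, -46.1, 151.1]
wrist_force: [0.1, -0.0, -0.3]
width: 0.0369
grasp_force: 29.9
```

Run:
```python
from h import *
o=robot.get_obs();e=o["eef_pos"];go(e,.02);print(o["joint_positions"].round(1));turn([180,-55,151])
for n in("scene","top"):
    c,im,d=shot(n);p=cloud(c,d);i=im.astype(int)
    m=(i[...,0]-i[...,2]>45)&(i[...,1]<110)&(np.linalg.norm(p-e,axis=-1)<.05)&(d>0);q=p[m]-e
    h=np.array([np.cos(np.radians(151)),np.sin(np.radians(151))])
    if m.sum(): print(n,m.sum(),"along heading",(q[:,:2]@h).min(),(q[:,:2]@h).max(),"z",p[m][:,2].min(),p[m][:,2].max())
```

```text
t 37.9 eef [ 0.5456 -0.2975  0.0366] rot [-179.93  -46.07  151.14] -> shares [-0.239  0.     0.23 ] 
[ 20.7  65.5  13.4  55.5 -10.6 106.3  94.1]
turn total shares [-0.0005  0.0248  0.0002]
scene 52 along heading -0.022710597385700367 0.01932571543832195 z -0.004427858259664852 0.04507325520490013
top 5 along heading -0.01820948116219322 0.01568688647822761 z -0.0013211834254045485 0.005252381151763741
```

Request:
{"method": "send_rows", "body": {"steps": [[[0,0,0],[0,0.011,0],0.7],[[0,0,0],[0,0.011,0],0.7],[[0,0,0],[0,0,0],0.7],[[-0.16,0,0.12],[0,0,0],0.7],[[-0.08,0,0.06],[0,0,0],0.7],[[0,0,0],[0,0,0],0.7],[[0,0,0],[0,0,0],0.7]]}}

```text
t: 38.65
eef_pos: [0.5413, -0.2951, 0.0223]
ee_rot: [-179.9, -53.5, 151.1]
wrist_force: [2.5, -0.6, 13.2]
width: 0.0374
grasp_force: 30.0
```

Request:
{"method": "send_rows", "body": {"steps": [[[0.03,0,-0.02],[0,0,0],0.7],[[0,0,0],[0,0,0],0.7],[[0,0,0],[0,0,0],0.57],[[0,0,0],[0,0,0],0.5],[[0,0,0],[0,0,0],0.42],[[0,0,0],[0,0,0],0.35],[[0,0,0],[0,0,0],0.35],[[0,0,-0.5],[0,0,0],0.35],[[0,0,-0.8],[0,0,0],0.35],[[0,0,-0.8],[0,0,0],0.35],[[0,0,-0.8],[0,0,0],0.35],[[0,0,-0.3],[0,0,0],0.25]]}}

```text
t: 39.85
eef_pos: [0.6164, -0.3367, 0.1457]
ee_rot: [-180.0, -37.8, 149.8]
wrist_force: [-1.0, -0.7, -1.8]
width: 0.0658
grasp_force: 0.0
```

Request:
{"method": "send_rows", "body": {"steps": [[[0,0,0],[0,-0.0186,0],0.25],[[0,0,0],[0,-0.0186,0],0.25],[[0,0,0],[0,-0.0186,0],0.25],[[0,0,0],[0,-0.0186,0],0.25],[[0,0,0],[0,-0.0186,0],0.25],[[0,0,0],[0,-0.0186,0],0.25],[[0,0,0],[0,-0.0186,0],0.25],[[0,0,0],[0,-0.0186,0],0.25],[[0,0,0],[0,0,0],0.25],[[0,0,0],[0,0,0],0.25]]}}

```text
t: 40.85
eef_pos: [0.6139, -0.3349, 0.1405]
ee_rot: [179.8, 15.0, 149.7]
wrist_force: [0.1, -0.3, 0.4]
width: 0.0705
grasp_force: 0.0
```

```bash
cat >> h.py <<'E'
def scan(b=(.3,.75,-.35,.2),dark=55):
    """black caps on the bench: depth blobs whose top is 25..64 mm high, in both fixed views"""
    for n in("top","scene"):
        c,im,d=shot(n);p=cloud(c,d);m=(d>0)&(p[...,2]>.026)&(p[...,2]<.066)&(p[...,0]>b[0])&(p[...,0]<b[1])&(p[...,1]>b[2])&(p[...,1]<b[3])&(im.max(2)<dark)
        k,l,s,_=cv2.connectedComponentsWithStats(m.astype(np.uint8))
        for i in range(1,k):
            if s[i,4]>50:
                q=p[l==i];t=q[q[:,2]>np.percentile(q[:,2],95)-.005];print(n,s[i,4],"ztop",np.percentile(q[:,2],90).round(3),"mid",((t.min(0)+t.max(0))/2).round(4)[:2],"ext",np.ptp(t,axis=0).round(3)[:2])
E
python3 - <<'E'
from h import *
scan();o=robot.get_obs();print(o["eef_pos"],o["ee_rot"],o["t"]);turn([180,0,120])
E
```

```text
top 190 ztop 0.062 mid [ 0.6227 -0.0663] ext [0.034 0.033]
top 194 ztop 0.037 mid [ 0.5322 -0.2922] ext [0.032 0.034]
top 188 ztop 0.036 mid [ 0.5181 -0.1704] ext [0.036 0.036]
top 185 ztop 0.062 mid [0.4366 0.0496] ext [0.035 0.033]
top 178 ztop 0.062 mid [ 0.4309 -0.0365] ext [0.035 0.033]
scene 99 ztop 0.036 mid [ 0.538  -0.2888] ext [0.035 0.036]
scene 56 ztop 0.052 mid [ 0.4385 -0.1497] ext [0.012 0.023]
scene 109 ztop 0.036 mid [ 0.5228 -0.166 ] ext [0.035 0.037]
scene 135 ztop 0.062 mid [ 0.4358 -0.0327] ext [0.035 0.034]
scene 147 ztop 0.061 mid [0.4404 0.0535] ext [0.035 0.035]
scene 161 ztop 0.062 mid [ 0.6272 -0.0624] ext [0.032 0.035]
[ 0.61448184 -0.33533623  0.1399085 ] [179.80385215  14.9827777  149.71385887] 40.95
turn total shares [0.0113 0.0405 0.0821]
```

Request:
{"method": "send_rows", "body": {"steps": [[[0,0,0],[0.0023,0.0081,0.0164],0.25],[[0,0,0],[0.0023,0.0081,0.0164],0.25],[[0,0,0],[0.0023,0.0081,0.0164],0.25],[[0,0,0],[0.0023,0.0081,0.0164],0.25],[[0,0,0],[0.0023,0.0081,0.0164],0.25],[[0,0,0],[0,0,0],0.25],[[0,0,0],[0,0,0],0.25]]}}

```text
t: 41.65
eef_pos: [0.6139, -0.3351, 0.1385]
ee_rot: [-179.9, 0.1, 120.2]
wrist_force: [-0.2, 0.0, -1.0]
width: 0.0706
grasp_force: 0.0
```

Run:
```python
from h import *
go((.535,-.2905),.1);turn([180,0,120]);print(robot.get_obs()["joint_positions"].round())
```

```text
t 41.6 eef [ 0.6139 -0.3351  0.1385] rot [-1.7991e+02  7.0000e-02  1.2021e+02] -> shares [ 1.565 -0.913  0.77 ] 
turn total shares [-0.0002  0.0002  0.0006]
[17. 36. 13. 84. -9. 61. 62.]
```

Request:
{"method": "send_rows", "body": {"steps": [[[0.39,-0.228,0],[0,0,0],0.25],[[0.39,-0.228,0],[0,0,0],0.25],[[0.39,-0.228,0],[0,0,0],0.25],[[0.39,-0.228,0],[0,0,0],0.25],[[0,0,0.65],[0,0,0],0.3],[[0,0,0.65],[0,0,0],0.3],[[0,0,0.65],[0,0,0],0.3],[[0,0,0.5],[0,0,0],0.3],[[0,0,0.1],[0,0,0],0.3],[[0,0,0],[0,0,0],0.3],[[0,0,0],[0,0,0],0.3]]}}

```text
t: 42.75
eef_pos: [0.5355, -0.2906, 0.0129]
ee_rot: [-180.0, 0.1, 120.1]
wrist_force: [0.0, -0.8, -0.2]
width: 0.0659
grasp_force: 0.0
```

Request:
{"method": "send_rows", "body": {"steps": [[[0,0,0],[0,0,0],0.7],[[0,0,0],[0,0,0],0.7],[[0,0,0],[0,0,0],0.7],[[0,0,0],[0,0,0],0.7],[[0,0,0],[0,0,0],0.7],[[0,0,-0.6],[0,0,0],0.7],[[0,0,-1],[0,0,-0.021],0.7],[[0,0,-1],[0,0,-0.021],0.7],[[0,0,0],[0,0,-0.021],0.7],[[0,0,0],[0,0,0],0.7],[[0,0,0],[0,0,0],0.7]], "force": 20}}

```text
t: 43.85
eef_pos: [0.5343, -0.2898, 0.1405]
ee_rot: [-179.9, -0.1, 142.5]
wrist_force: [-0.3, -0.7, -1.5]
width: 0.0373
grasp_force: 20.0
```

Run:
```python
from h import *
go(rackpt(.034,.0205),None,142.7)
```

```text
t 43.9 eef [ 0.5343 -0.2898  0.1405] rot [-1.7992e+02 -9.0000e-02  1.4249e+02] -> shares [8.512 9.125 0.   ] ('rz total', np.float64(-0.0006))
```

Request:
{"method": "send_rows", "body": {"steps": [[[0.4,0.43,0],[0,0,0],0.7],[[0.66,0.7,0],[0,0,0],0.7],[[0.66,0.7,0],[0,0,0],0.7],[[0.66,0.7,0],[0,0,0],0.7],[[0.66,0.7,0],[0,0,0],0.7],[[0.66,0.7,0],[0,0,0],0.7],[[0.66,0.7,0],[0,0,0],0.7],[[0.66,0.7,0],[0,0,0],0.7],[[0.66,0.7,0],[0,0,0],0.7],[[0.66,0.7,0],[0,0,0],0.7],[[0.66,0.7,0],[0,0,0],0.7],[[0.66,0.7,0],[0,0,0],0.7]]}}

```text
t: 45.05
eef_pos: [0.4751, 0.2669, 0.1396]
ee_rot: [-179.8, -0.1, 142.5]
wrist_force: [1.4, 0.2, -1.5]
width: 0.0379
grasp_force: 20.0
```

Request:
{"method": "send_rows", "body": {"steps": [[[0.5,0.6,0],[0,0,-0.0006],0.7],[[0.3,0.35,0],[0,0,0],0.7],[[0,0,0],[0,0,0],0.7],[[0,0,0],[0,0,0],0.7],[[0,0,0],[0,0,0],0.7]]}}

```text
t: 45.55
eef_pos: [0.4732, 0.3261, 0.1401]
ee_rot: [-179.8, -0.0, 142.8]
wrist_force: [-0.3, 1.0, -1.2]
width: 0.0378
grasp_force: 20.0
```

```bash
cat >> h.py <<'E'
def rack():
    for n in("top","scene"):
        c,im,d=shot(n);p=cloud(c,d);r=rk(p);z=p[...,2];m=(d>0)&(abs(z-.0715)<.0055)&(abs(r[...,0])<62)&(abs(r[...,1])<86)&(im.max(2)<70)
        m=cv2.erode(m.astype(np.uint8),np.ones((2,2)));k,l,s,_=cv2.connectedComponentsWithStats(m)
        for i in range(1,k):
            if s[i,4]>40: q=r[l==i];print(n,s[i,4],"mid",((q.min(0)+q.max(0))/2).round(1),"ext",np.ptp(q,axis=0).round(1))
E
python3 - <<'E'
from h import *
go(rackpt(.034,.0205),.0495,142.7);rack()
E
```

```text
t 45.5 eef [0.4732 0.3261 0.1401] rot [-1.7983e+02 -1.0000e-02  1.4279e+02] -> shares [0.041 0.104 1.812] ('rz total', np.float64(0.0002))
top 173 mid [ 20.1 -48.4] ext [33.7 33.9]
scene 167 mid [ 27.3 -50.3] ext [33.2 34.1]
scene 149 mid [40.5 62. ] ext [28.3 33.4]
```

Request:
{"method": "send_rows", "body": {"steps": [[[0.04,0.1,0.4],[0,0,0],0.7],[[0,0,0.5],[0,0,0],0.7],[[0,0,0.5],[0,0,0],0.7],[[0,0,0.28],[0,0,0],0.7],[[0,0,0.1],[0,0,0],0.7],[[0,0,0],[0,0,0],0.7],[[0,0,0],[0,0,0],0.7],[[0,0,0],[0,0,0],0.7]]}}

```text
t: 46.45
eef_pos: [0.475, 0.3328, 0.0529]
ee_rot: [180.0, 0.0, 142.9]
wrist_force: [-0.9, 0.2, -1.6]
width: 0.0376
grasp_force: 20.0
```

Request:
{"method": "send_rows", "body": {"steps": [[[0,0,0],[0,0,0],0.55],[[0,0,0],[0,0,0],0.48],[[0,0,0],[0,0,0],0.48],[[0,0,0],[0,0,0],0.48],[[0,0,-0.2],[0,0,0],0.48],[[0,0,-0.4],[0,0,0],0.48],[[0,0,-0.7],[0,0,0],0.48],[[0,0,-0.7],[0,0,0],0.4],[[0,0,0],[0,0,0],0.4],[[0,0,0],[0,0,0],0.4]]}}

```text
t: 47.45
eef_pos: [0.4749, 0.3328, 0.153]
ee_rot: [180.0, 0.0, 142.9]
wrist_force: [-0.5, 0.1, -0.4]
width: 0.0562
grasp_force: 0.0
```

Run:
```python
from h import *
rack();go(rackpt(.0237,-.0494),.0505,142.7)
```

```text
top 168 mid [ 20.4 -48.2] ext [33.7 33.1]
top 112 mid [31.4 15.8] ext [33.8 23.7]
scene 170 mid [ 27.6 -49.2] ext [33.6 33.9]
scene 168 mid [38.  19.1] ext [34.9 35.3]
scene 124 mid [42.4 63. ] ext [23.6 36.6]
t 47.5 eef [0.4743 0.3323 0.1513] rot [-1.7987e+02 -2.0000e-02  1.4294e+02] -> shares [-1.414 -0.221  2.017] ('rz total', np.float64(0.0007))
```

Request:
{"method": "send_rows", "body": {"steps": [[[-0.47,-0.075,0],[0,0,0],0.4],[[-0.47,-0.075,0],[0,0,0],0.4],[[-0.47,-0.07,0],[0,0,0],0.4],[[0,0,0],[0,0,0],0.4],[[0,0,0.5],[0,0,0],0.4],[[0,0,0.5],[0,0,0],0.4],[[0,0,0.5],[0,0,0],0.4],[[0,0,0.4],[0,0,0],0.4],[[0,0,0.12],[0,0,0],0.4],[[0,0,0],[0,0,0],0.4],[[0,0,0],[0,0,0],0.4]]}}

```text
t: 48.65
eef_pos: [0.5243, 0.2816, 0.0516]
ee_rot: [-180.0, 0.0, 143.0]
wrist_force: [0.1, 0.2, 1.4]
width: 0.0563
grasp_force: 0.0
```

Request:
{"method": "send_rows", "body": {"steps": [[[0,0,0],[0,0,0],0.7],[[0,0,0],[0,0,0],0.7],[[0,0,0],[0,0,0],0.7],[[0,0,0],[0,0,0],0.7],[[0,0,-0.3],[0,0,0],0.7],[[0,0,0],[0,0,0],0.7],[[0,0,0],[0,0,0],0.7]]}}

```text
t: 49.35
eef_pos: [0.5244, 0.2814, 0.0665]
ee_rot: [-180.0, 0.0, 142.9]
wrist_force: [0.8, -0.2, -0.9]
width: 0.0374
grasp_force: 20.0
```

Run:
```python
from h import *
go(rackpt(.034,-.0615),.0505,142.7);print(rk(robot.get_obs()["eef_pos"]))
```

```text
t 49.4 eef [0.5244 0.2814 0.0665] rot [-1.7998e+02  2.0000e-02  1.4294e+02] -> shares [-0.242  0.187  0.319] ('rz total', np.float64(0.0007))
[ 24.5892495  -49.45205051]
```

Request:
{"method": "send_rows", "body": {"steps": [[[-0.12,0.09,0],[0,0,0],0.7],[[-0.12,0.1,0],[0,0,0.0007],0.7],[[0,0,0],[0,0,0],0.7],[[0,0,0.15],[0,0,0],0.7],[[0,0,0.14],[0,0,0],0.7],[[0,0,0],[0,0,0],0.7],[[0,0,0],[0,0,0],0.7]]}}

```text
t: 50.05
eef_pos: [0.539, 0.2815, 0.0507]
ee_rot: [-179.9, -0.0, 142.7]
wrist_force: [0.0, -0.3, -1.5]
width: 0.0374
grasp_force: 20.0
```

Request:
{"method": "send_rows", "body": {"steps": [[[0,0,0],[0,0,0],0.55],[[0,0,0],[0,0,0],0.48],[[0,0,0],[0,0,0],0.48],[[0,0,0],[0,0,0],0.48],[[0,0,-0.2],[0,0,0],0.48],[[0,0,-0.4],[0,0,0],0.48],[[0,0,-0.7],[0,0,0],0.48],[[0,0,-0.7],[0,0,0],0.4],[[0,0,0],[0,0,0],0.25],[[0,0,0],[0,0,0],0.25]]}}

```text
t: 51.05
eef_pos: [0.5399, 0.2819, 0.1525]
ee_rot: [180.0, 0.0, 142.7]
wrist_force: [0.6, 0.4, -0.5]
width: 0.0685
grasp_force: 0.0
```

Run:
```python
from h import *
rack();scan();go((.519,-.1695),.15,120)
```

```text
top 95 mid [31.5 22.2] ext [33.4 22.7]
scene 172 mid [37.6 61.4] ext [35.4 35.7]
scene 156 mid [41.1 18.8] ext [28.9 36.2]
scene 159 mid [ 37.  -62.6] ext [34.2 33.8]
top 193 ztop 0.062 mid [ 0.6229 -0.0663] ext [0.034 0.033]
top 188 ztop 0.036 mid [ 0.5183 -0.1703] ext [0.036 0.036]
top 213 ztop 0.062 mid [0.4365 0.0508] ext [0.035 0.035]
top 196 ztop 0.062 mid [ 0.4308 -0.0364] ext [0.035 0.033]
top 64 ztop 0.037 mid [ 0.4266 -0.3384] ext [0.014 0.023]
scene 110 ztop 0.036 mid [ 0.5227 -0.1673] ext [0.034 0.036]
scene 152 ztop 0.062 mid [ 0.4338 -0.0329] ext [0.037 0.038]
scene 156 ztop 0.062 mid [0.4407 0.0525] ext [0.037 0.035]
scene 159 ztop 0.061 mid [ 0.6276 -0.0632] ext [0.033 0.036]
t 51.2 eef [0.5391 0.2814 0.1505] rot [-1.7984e+02 -4.0000e-02  1.4269e+02] -> shares [-5.147 -7.416  0.026] ('rz total', np.float64(0.063))
```

Request:
{"method": "send_rows", "body": {"steps": [[[-0.516,-0.739,0],[0,0,0],0.25],[[-0.516,-0.739,0],[0,0,0],0.25],[[-0.516,-0.739,0],[0,0,0],0.25],[[-0.516,-0.739,0],[0,0,0],0.25],[[-0.516,-0.739,0],[0,0,0],0.25],[[-0.516,-0.739,0],[0,0,0],0.25],[[-0.516,-0.739,0],[0,0,0],0.25],[[-0.516,-0.739,0],[0,0,0],0.25],[[-0.516,-0.739,0],[0,0,0],0.25],[[-0.516,-0.739,0],[0,0,0],0.25]]}}

```text
t: 52.25
eef_pos: [0.5201, -0.1703, 0.1513]
ee_rot: [-179.9, -0.0, 142.7]
wrist_force: [0.9, 0.4, -0.6]
width: 0.0704
grasp_force: 0.0
```

Request:
{"method": "send_rows", "body": {"steps": [[[0,0,0.3],[0,0,0.021],0.25],[[0,0,0.3],[0,0,0.021],0.25],[[0,0,0.3],[0,0,0.021],0.25],[[0,0,0],[0,0,0],0.25],[[0,0,0],[0,0,0],0.25],[[0,0,0],[0,0,0],0.25]]}}

```text
t: 52.85
eef_pos: [0.521, -0.1686, 0.1074]
ee_rot: [-180.0, 0.1, 120.2]
wrist_force: [-0.4, 0.2, -0.1]
width: 0.0706
grasp_force: 0.0
```

Run:
```python
from h import *
go((.5205,-.1688),.012,120)
```

```text
t 52.9 eef [ 0.521  -0.1686  0.1074] rot [-1.7995e+02  5.0000e-02  1.2020e+02] -> shares [ 0.004 -0.009  1.909] ('rz total', np.float64(0.0006))
```

Request:
{"method": "send_rows", "body": {"steps": [[[0,0,0.6],[0,0,0],0.25],[[0,0,0.6],[0,0,0],0.25],[[0,0,0.5],[0,0,0],0.25],[[0,0,0.2],[0,0,0],0.25],[[0,0,0],[0,0,0],0.25],[[0,0,0],[0,0,0],0.7],[[0,0,0],[0,0,0],0.7],[[0,0,0],[0,0,0],0.7],[[0,0,0],[0,0,0],0.7],[[0,0,0],[0,0,0],0.7],[[0,0,-0.6],[0,0,0],0.7],[[0,0,-1],[0,0,0],0.7]]}}

```text
t: 54.05
eef_pos: [0.5188, -0.1681, 0.0905]
ee_rot: [-179.7, -0.2, 120.0]
wrist_force: [1.2, 0.4, 0.3]
width: 0.0374
grasp_force: 20.0
```

Request:
{"method": "send_rows", "body": {"steps": [[[0,0,-1],[0,0,-0.021],0.7],[[0,0,0],[0,0,-0.021],0.7],[[0,0,0],[0,0,-0.021],0.7],[[0,0,0],[0,0,0],0.7],[[0,0,0],[0,0,0],0.7]]}}

```text
t: 54.55
eef_pos: [0.5205, -0.1687, 0.1416]
ee_rot: [-179.9, -0.0, 142.4]
wrist_force: [0.4, -0.4, -0.8]
width: 0.038
grasp_force: 20.0
```

Run:
```python
from h import *
go(rackpt(.034,-.021),None,142.7);scan()
```

```text
t 54.5 eef [ 0.5205 -0.1687  0.1416] rot [-1.7992e+02 -3.0000e-02  1.4244e+02] -> shares [ 5.994  7.369 -0.008] ('rz total', np.float64(-0.0007))
top 192 ztop 0.061 mid [ 0.623  -0.0663] ext [0.034 0.033]
top 181 ztop 0.062 mid [0.4366 0.0495] ext [0.035 0.033]
top 180 ztop 0.062 mid [ 0.4309 -0.0365] ext [0.035 0.033]
top 51 ztop 0.039 mid [ 0.4265 -0.3386] ext [0.014 0.019]
scene 134 ztop 0.061 mid [ 0.4352 -0.0323] ext [0.032 0.036]
scene 146 ztop 0.063 mid [0.4409 0.0542] ext [0.035 0.034]
scene 161 ztop 0.062 mid [ 0.6281 -0.0629] ext [0.034 0.035]
```

Request:
{"method": "send_rows", "body": {"steps": [[[0.4,0.49,0],[0,0,-0.0007],0.7],[[0.58,0.71,0],[0,0,0],0.7],[[0.58,0.71,0],[0,0,0],0.7],[[0.58,0.71,0],[0,0,0],0.7],[[0.58,0.71,0],[0,0,0],0.7],[[0.58,0.71,0],[0,0,0],0.7],[[0.58,0.71,0],[0,0,0],0.7],[[0.58,0.71,0],[0,0,0],0.7],[[0.58,0.71,0],[0,0,0],0.7],[[0.58,0.71,0],[0,0,0],0.7],[[0.38,0.49,0],[0,0,0],0.7],[[0,0,0],[0,0,0],0.7]]}}

```text
t: 55.85
eef_pos: [0.502, 0.3112, 0.1408]
ee_rot: [-179.9, -0.1, 143.1]
wrist_force: [-0.2, -0.3, -1.1]
width: 0.0373
grasp_force: 20.0
```

Request:
{"method": "send_rows", "body": {"steps": [[[0,0,0],[0,0,0],0.7],[[0,0,0],[0,0,0],0.7]]}}

```text
t: 56.05
eef_pos: [0.5038, 0.305, 0.1411]
ee_rot: [-179.9, 0.0, 142.8]
wrist_force: [0.7, -0.8, -2.0]
width: 0.0375
grasp_force: 20.0
```

Run:
```python
from h import *
go(rackpt(.034,-.021),.0505,142.7);rack()
```

```text
t 56.0 eef [0.5038 0.305  0.1411] rot [-1.7988e+02  2.0000e-02  1.4281e+02] -> shares [-0.045  0.066  1.812] ('rz total', np.float64(0.0003))
top 176 mid [ 29.3 -60. ] ext [33.7 32.8]
top 112 mid [30.7 66.5] ext [33.5 27.6]
scene 151 mid [39.1 19.5] ext [32.3 36.4]
scene 142 mid [41.6 62. ] ext [26.5 35.5]
scene 182 mid [ 36.2 -60.1] ext [34.5 35.7]
```

Request:
{"method": "send_rows", "body": {"steps": [[[-0.035,0.066,0],[0,0,0],0.7],[[0,0,0],[0,0,0],0.7],[[0,0,0.5],[0,0,0],0.7],[[0,0,0.5],[0,0,0],0.7],[[0,0,0.45],[0,0,0],0.7],[[0,0,0.25],[0,0,0],0.7],[[0,0,0.09],[0,0,0],0.7],[[0,0,0],[0,0,0],0.7],[[0,0,0],[0,0,0],0.7]]}}

```text
t: 57.05
eef_pos: [0.5074, 0.3081, 0.0528]
ee_rot: [-180.0, 0.0, 142.9]
wrist_force: [-1.0, 0.6, -0.6]
width: 0.0379
grasp_force: 20.0
```

Request:
{"method": "send_rows", "body": {"steps": [[[0,0,0],[0,0,0],0.55],[[0,0,0],[0,0,0],0.48],[[0,0,0],[0,0,0],0.48],[[0,0,0],[0,0,0],0.48],[[0,0,-0.2],[0,0,0],0.48],[[0,0,-0.4],[0,0,0],0.48],[[0,0,-0.7],[0,0,0],0.48],[[0,0,-0.7],[0,0,0],0.4],[[0,0,0],[0,0,0],0.25],[[0,0,0],[0,0,0],0.25]]}}

```text
t: 58.05
eef_pos: [0.5073, 0.3081, 0.153]
ee_rot: [180.0, 0.0, 142.9]
wrist_force: [-1.1, 1.0, -0.3]
width: 0.0687
grasp_force: 0.0
```

Run:
```python
from h import *
rack();go((.4385,.0515),.15,120)
```

```text
top 167 mid [ 29.5 -60. ] ext [33.3 34.1]
top 54 mid [ 29.9 -29.6] ext [29.7 13.6]
top 78 mid [31.5 71.3] ext [32.3 18.5]
scene 176 mid [ 38.3 -21. ] ext [33.4 34.3]
scene 146 mid [40.6 62. ] ext [27.5 35.1]
scene 172 mid [ 36.2 -60. ] ext [35.7 34.8]
scene 96 mid [44.  20.2] ext [23. 35.]
t 58.1 eef [0.5066 0.3076 0.1513] rot [-1.7988e+02 -2.0000e-02  1.4294e+02] -> shares [-2.001 -4.909  0.037] ('rz total', np.float64(0.0637))
```

Request:
{"method": "send_rows", "body": {"steps": [[[-0.286,-0.702,0],[0,0,0],0.25],[[-0.286,-0.702,0],[0,0,0],0.25],[[-0.286,-0.702,0],[0,0,0],0.25],[[-0.286,-0.702,0],[0,0,0],0.25],[[-0.286,-0.702,0],[0,0,0],0.25],[[-0.286,-0.702,0],[0,0,0],0.25],[[-0.286,-0.702,0],[0,0,0],0.25],[[0,0,0.3],[0,0,0.0212],0.25],[[0,0,0.3],[0,0,0.0212],0.25],[[0,0,0.3],[0,0,0.0212],0.25],[[0,0,0],[0,0,0],0.25],[[0,0,0],[0,0,0],0.25]]}}

```text
t: 59.35
eef_pos: [0.4383, 0.0514, 0.107]
ee_rot: [-179.9, 0.0, 120.3]
wrist_force: [0.0, 0.3, 0.5]
width: 0.0704
grasp_force: 0.0
```

Run:
```python
from h import *
go((.4385,.052),.038,120);rack()
```

```text
t 59.4 eef [0.4383 0.0514 0.107 ] rot [-179.85    0.    120.29] -> shares [0.008 0.012 1.379] ('rz total', np.float64(0.0008))
top 169 mid [ 29.2 -60. ] ext [32.8 34.1]
top 175 mid [ 31.7 -19.5] ext [33.9 34. ]
top 169 mid [31.2 20.7] ext [33.5 34.6]
top 164 mid [30.7 63. ] ext [34.3 34.4]
scene 177 mid [37.2 61.7] ext [34.7 36. ]
scene 347 mid [38.1 -0.7] ext [35.4 74.7]
scene 174 mid [ 36.4 -60.3] ext [33.8 34.8]
```

Request:
{"method": "send_rows", "body": {"steps": [[[0,0,0.6],[0,0,0],0.25],[[0,0,0.5],[0,0,0],0.25],[[0,0,0.28],[0,0,0],0.25],[[0,0,0],[0,0,0],0.25],[[0,0,0],[0,0,0],0.25],[[0,0,0],[0,0,0],0.7],[[0,0,0],[0,0,0],0.7],[[0,0,0],[0,0,0],0.7],[[0,0,0],[0,0,0],0.7],[[0,0,0],[0,0,0],0.7]], "force": 25}}

```text
t: 60.45
eef_pos: [0.4388, 0.0514, 0.0384]
ee_rot: [-179.9, 0.0, 120.0]
wrist_force: [-1.3, -0.1, 4.1]
width: 0.0375
grasp_force: 25.0
```

Request:
{"method": "send_rows", "body": {"steps": [[[0,0,-0.3],[0,0,0],0.7],[[0,0,-0.7],[0,0,0],0.7],[[0,0,-0.8],[0,0,-0.021],0.7],[[0,0,-0.6],[0,0,-0.021],0.7],[[0,0,0],[0,0,-0.021],0.7],[[0,0,0],[0,0,0],0.7],[[0,0,0],[0,0,0],0.7]]}}

```text
t: 61.15
eef_pos: [0.4383, 0.0513, 0.1577]
ee_rot: [-179.9, -0.0, 142.5]
wrist_force: [-0.1, -0.0, -2.2]
width: 0.0374
grasp_force: 25.0
```

Run:
```python
from h import *
go(rackpt(-.032,.041),.051,142.7)
```

```text
t 61.1 eef [0.4383 0.0513 0.1577] rot [-1.7988e+02 -4.0000e-02  1.4248e+02] -> shares [3.24  3.564 2.128] ('rz total', np.float64(-0.0006))
```

Request:
{"method": "send_rows", "body": {"steps": [[[0.3,0.33,0],[0,0,-0.0006],0.7],[[0.45,0.49,0],[0,0,0],0.7],[[0.45,0.49,0],[0,0,0],0.7],[[0.45,0.49,0],[0,0,0],0.7],[[0.45,0.49,0],[0,0,0],0.7],[[0.45,0.49,0],[0,0,0],0.7],[[0.45,0.49,0],[0,0,0],0.7],[[0.24,0.29,0],[0,0,0],0.7],[[0,0,0],[0,0,0],0.7],[[0,0,0],[0,0,0],0.7],[[0,0,0],[0,0,0],0.7]]}}

```text
t: 62.25
eef_pos: [0.4169, 0.2901, 0.1574]
ee_rot: [-179.9, -0.0, 142.8]
wrist_force: [0.6, 0.2, -0.6]
width: 0.0374
grasp_force: 25.0
```

Run:
```python
from h import *
go(rackpt(-.032,.041),.0505,142.7)
```

```text
t 62.2 eef [0.4169 0.2901 0.1574] rot [-179.86   -0.    142.8 ] -> shares [-0.008  0.039  2.139] ('rz total', np.float64(0.0003))
```

Request:
{"method": "send_rows", "body": {"steps": [[[-0.01,0.04,0.5],[0,0,0],0.7],[[0,0,0.6],[0,0,0],0.7],[[0,0,0.5],[0,0,0],0.7],[[0,0,0.35],[0,0,0],0.7],[[0,0,0.2],[0,0,0],0.7],[[0,0,0],[0,0,0],0.7],[[0,0,0],[0,0,0],0.7],[[0,0,0],[0,0,0],0.7]]}}

```text
t: 63.05
eef_pos: [0.4188, 0.2924, 0.0511]
ee_rot: [-180.0, 0.0, 142.9]
wrist_force: [-1.1, -0.1, -1.4]
width: 0.0372
grasp_force: 25.0
```

Request:
{"method": "send_rows", "body": {"steps": [[[0,0,0],[0,0,0],0.55],[[0,0,0],[0,0,0],0.5],[[0,0,0],[0,0,0],0.5],[[0,0,0],[0,0,0],0.5],[[0,0,-0.2],[0,0,0],0.5],[[0,0,-0.4],[0,0,0],0.5],[[0,0,-0.7],[0,0,0],0.5],[[0,0,-0.7],[0,0,0],0.4],[[0,0,0],[0,0,0],0.25],[[0,0,0],[0,0,0],0.25]]}}

```text
t: 64.05
eef_pos: [0.4188, 0.2927, 0.1515]
ee_rot: [180.0, 0.0, 142.9]
wrist_force: [-0.4, 0.8, -0.1]
width: 0.0674
grasp_force: 0.0
```

Request:
{"method": "send_rows", "body": {"steps": [[[-0.52,-0.625,0],[0,0,0],0.25],[[-0.52,-0.625,0],[0,0,0],0.25],[[-0.52,-0.625,0],[0,0,0],0.25],[[-0.52,-0.625,0],[0,0,0],0.25],[[-0.52,-0.625,0],[0,0,0],0.25],[[-0.52,-0.625,0],[0,0,0],0.25],[[-0.52,-0.625,0],[0,0,0],0.25],[[-0.52,-0.625,0],[0,0,0],0.25],[[0,0,0],[0,0,0.021],0.25],[[0,0,0],[0,0,0.021],0.25],[[0,0,0],[0,0,0.021],0.25],[[0,0,0],[0,0,0],0.25]]}}

```text
t: 65.25
eef_pos: [0.4332, -0.0324, 0.1501]
ee_rot: [-179.9, -0.0, 120.1]
wrist_force: [0.4, -0.2, 0.1]
width: 0.0708
grasp_force: 0.0
```

Run:
```python
from h import *
rack();scan((.38,.7,-.12,.1));go((.433,-.0345),.038,120)
```

```text
top 165 mid [ 29.5 -59.5] ext [34.2 33.4]
top 165 mid [ 31.3 -19.7] ext [33.7 35. ]
top 160 mid [31.3 20.6] ext [33.4 34.1]
top 174 mid [30.8 63. ] ext [33.9 34.5]
top 184 mid [-35.4  42. ] ext [33.3 34.2]
scene 153 mid [-27.9  41.2] ext [34.5 35.2]
scene 180 mid [38.8 62.5] ext [34.5 36.2]
scene 350 mid [38.2 -0.6] ext [35.3 75.5]
scene 166 mid [ 36.4 -60.4] ext [34.7 35.7]
top 195 ztop 0.061 mid [ 0.6232 -0.0663] ext [0.034 0.033]
top 72 ztop 0.051 mid [ 0.5252 -0.0667] ext [0.022 0.035]
scene 135 ztop 0.062 mid [ 0.4355 -0.032 ] ext [0.034 0.035]
scene 161 ztop 0.062 mid [ 0.6279 -0.0629] ext [0.035 0.034]
t 65.5 eef [ 0.4336 -0.0324  0.1505] rot [-1.7990e+02  2.0000e-02  1.2046e+02] -> shares [-0.03  -0.028  2.25 ] ('rz total', np.float64(0.0013))
```

Request:
{"method": "send_rows", "body": {"steps": [[[-0.03,-0.03,0.6],[0,0,0],0.25],[[0,0,0.6],[0,0,0],0.25],[[0,0,0.6],[0,0,0],0.25],[[0,0,0.35],[0,0,0],0.25],[[0,0,0.1],[0,0,0],0.25],[[0,0,0],[0,0,0],0.25],[[0,0,0],[0,0,0],0.25],[[0,0,0],[0,0,0],0.7],[[0,0,0],[0,0,0],0.7],[[0,0,0],[0,0,0],0.7],[[0,0,0],[0,0,0],0.7],[[0,0,0],[0,0,0],0.7]]}}

```text
t: 66.65
eef_pos: [0.4333, -0.0346, 0.0384]
ee_rot: [-179.9, 0.0, 120.3]
wrist_force: [-0.7, -0.0, 2.4]
width: 0.0376
grasp_force: 25.0
```

Request:
{"method": "send_rows", "body": {"steps": [[[0,0,-0.3],[0,0,0],0.7],[[0,0,-0.7],[0,0,0],0.7],[[0,0,-0.8],[0,0,-0.021],0.7],[[0,0,-0.6],[0,0,-0.021],0.7],[[0,0,0],[0,0,-0.021],0.7],[[0,0,0],[0,0,0],0.7],[[0,0,0],[0,0,0],0.7]]}}

```text
t: 67.35
eef_pos: [0.4328, -0.0345, 0.1578]
ee_rot: [-179.9, -0.0, 142.7]
wrist_force: [0.6, -0.3, -2.4]
width: 0.0377
grasp_force: 25.0
```

Request:
{"method": "send_rows", "body": {"steps": [[[0.25,0.35,0],[0,0,0],0.7],[[0.4,0.6,0],[0,0,0],0.7],[[0.4,0.6,0],[0,0,0],0.7],[[0.4,0.6,0],[0,0,0],0.7],[[0.4,0.6,0],[0,0,0],0.7],[[0.4,0.6,0],[0,0,0],0.7],[[0.4,0.6,0],[0,0,0],0.7],[[0.4,0.6,0],[0,0,0],0.7],[[0.3,0.4,0],[0,0,0],0.7],[[0,0,0],[0,0,0],0.7],[[0,0,0],[0,0,0],0.7],[[0,0,0],[0,0,0],0.7]]}}

```text
t: 68.55
eef_pos: [0.4487, 0.2628, 0.1574]
ee_rot: [-179.9, -0.0, 142.8]
wrist_force: [0.4, 0.2, -1.4]
width: 0.0374
grasp_force: 25.0
```

Run:
```python
from h import *
go(rackpt(-.032,.0005),.0505,142.7)
```

```text
t 68.5 eef [0.4487 0.2628 0.1574] rot [-1.7985e+02 -1.0000e-02  1.4279e+02] -> shares [0.018 0.088 2.138] ('rz total', np.float64(0.0003))
```

Request:
{"method": "send_rows", "body": {"steps": [[[0.02,0.09,0.5],[0,0,0],0.7],[[0,0,0.6],[0,0,0],0.7],[[0,0,0.5],[0,0,0],0.7],[[0,0,0.35],[0,0,0],0.7],[[0,0,0.2],[0,0,0],0.7],[[0,0,0],[0,0,0],0.7],[[0,0,0],[0,0,0],0.7],[[0,0,0],[0,0,0],0.7]]}}

```text
t: 69.35
eef_pos: [0.451, 0.268, 0.0511]
ee_rot: [-180.0, 0.0, 142.9]
wrist_force: [0.1, -1.2, -1.4]
width: 0.0375
grasp_force: 25.0
```

Request:
{"method": "send_rows", "body": {"steps": [[[0,0,0],[0,0,0],0.55],[[0,0,0],[0,0,0],0.5],[[0,0,0],[0,0,0],0.5],[[0,0,0],[0,0,0],0.5],[[0,0,-0.2],[0,0,0],0.5],[[0,0,-0.4],[0,0,0],0.5],[[0,0,-0.7],[0,0,0],0.5],[[0,0,-0.7],[0,0,0],0.4],[[0,0,0],[0,0,0],0.25],[[0,0,0],[0,0,0],0.25]]}}

```text
t: 70.35
eef_pos: [0.451, 0.2683, 0.1515]
ee_rot: [180.0, 0.0, 142.9]
wrist_force: [0.3, -0.2, -0.0]
width: 0.0674
grasp_force: 0.0
```

Request:
{"method": "send_rows", "body": {"steps": [[[-0.617,-0.289,0],[0,0,0],0.25],[[-0.617,-0.289,0],[0,0,0],0.25],[[-0.617,-0.289,0],[0,0,0],0.25],[[-0.617,-0.289,0],[0,0,0],0.25],[[-0.617,-0.289,0],[0,0,0],0.25],[[-0.617,-0.289,0],[0,0,0],0.25],[[-0.617,-0.289,0],[0,0,0],0.25],[[-0.617,-0.289,0],[0,0,0],0.25],[[-0.617,-0.289,0],[0,0,0],0.25],[[-0.617,-0.289,0],[0,0,0],0.25],[[-0.617,-0.289,0],[0,0,0],0.25],[[0,0,0],[0,0,0.021],0.25]]}}

```text
t: 71.55
eef_pos: [0.626, -0.0683, 0.1492]
ee_rot: [-179.8, 0.0, 135.1]
wrist_force: [-1.6, -0.5, -0.1]
width: 0.0705
grasp_force: 0.0
```

Request:
{"method": "send_rows", "body": {"steps": [[[0,0,0],[0,0,0.021],0.25],[[0,0,0],[0,0,0.021],0.25],[[0,0,0],[0,0,0],0.25],[[0,0,0],[0,0,0],0.25]]}}

```text
t: 71.95
eef_pos: [0.6253, -0.063, 0.1499]
ee_rot: [-179.9, 0.0, 120.5]
wrist_force: [-0.2, 0.5, 0.1]
width: 0.0705
grasp_force: 0.0
```

Run:
```python
from h import *
rack();scan((.38,.7,-.12,.1));go((.6255,-.0647),.038,120)
```

```text
top 166 mid [ 28.6 -60.3] ext [32.4 32.8]
top 160 mid [ 30.8 -19.5] ext [33.5 33.6]
top 165 mid [31.5 20. ] ext [34.1 33.7]
top 163 mid [-35.3   1.9] ext [34.8 34. ]
top 172 mid [30.6 63.5] ext [33.8 33.7]
top 168 mid [-34.8  41.6] ext [33.5 34.7]
scene 145 mid [-28.2  40.5] ext [34.5 37. ]
scene 147 mid [-26.9   0.3] ext [31.5 34. ]
scene 177 mid [37.5 60.7] ext [34.3 35.4]
scene 341 mid [38.6 -0.1] ext [33.3 74.1]
scene 172 mid [ 36.8 -60.7] ext [34.  36.6]
scene 157 ztop 0.061 mid [ 0.6275 -0.0625] ext [0.034 0.036]
t 72.2 eef [ 0.6255 -0.0632  0.1505] rot [-1.7992e+02  2.0000e-02  1.2037e+02] -> shares [-0.025 -0.013  2.25 ] ('rz total', np.float64(0.001))
```

Request:
{"method": "send_rows", "body": {"steps": [[[-0.025,-0.013,0.6],[0,0,0],0.25],[[0,0,0.6],[0,0,0],0.25],[[0,0,0.6],[0,0,0],0.25],[[0,0,0.35],[0,0,0],0.25],[[0,0,0.1],[0,0,0],0.25],[[0,0,0],[0,0,0],0.25],[[0,0,0],[0,0,0],0.25],[[0,0,0],[0,0,0],0.7],[[0,0,0],[0,0,0],0.7],[[0,0,0],[0,0,0],0.7],[[0,0,0],[0,0,0],0.7],[[0,0,0],[0,0,0],0.7]]}}

```text
t: 73.35
eef_pos: [0.6257, -0.0647, 0.0383]
ee_rot: [-179.9, 0.0, 120.3]
wrist_force: [-0.1, -0.1, 1.9]
width: 0.0375
grasp_force: 25.0
```

Request:
{"method": "send_rows", "body": {"steps": [[[0,0,-0.3],[0,0,0],0.7],[[0,0,-0.7],[0,0,0],0.7],[[0,0,-0.8],[0,0,-0.021],0.7],[[0,0,-0.6],[0,0,-0.021],0.7],[[0,0,0],[0,0,-0.021],0.7],[[0,0,0],[0,0,0],0.7],[[0,0,0],[0,0,0],0.7]]}}

```text
t: 74.05
eef_pos: [0.6254, -0.0647, 0.1582]
ee_rot: [-179.9, -0.0, 142.7]
wrist_force: [-0.3, 0.2, -1.5]
width: 0.0375
grasp_force: 25.0
```

Request:
{"method": "send_rows", "body": {"steps": [[[0.38,0.2,0],[0,0,0],0.7],[[0.58,0.305,0],[0,0,0],0.7],[[0.58,0.305,0],[0,0,0],0.7],[[0.58,0.305,0],[0,0,0],0.7],[[0.58,0.305,0],[0,0,0],0.7],[[0.58,0.305,0],[0,0,0],0.7],[[0.58,0.305,0],[0,0,0],0.7],[[0.58,0.305,0],[0,0,0],0.7],[[0.58,0.305,0],[0,0,0],0.7],[[0.58,0.305,0],[0,0,0],0.7],[[0.38,0.2,0],[0,0,0],0.7],[[0,0,0],[0,0,0],0.7]]}}

```text
t: 75.25
eef_pos: [0.48, 0.2439, 0.1574]
ee_rot: [-179.9, -0.1, 143.0]
wrist_force: [0.2, -1.0, -0.3]
width: 0.0373
grasp_force: 25.0
```

Request:
{"method": "send_rows", "body": {"steps": [[[0,0,0],[0,0,0],0.7],[[0,0,0],[0,0,0],0.7]]}}

```text
t: 75.45
eef_pos: [0.4822, 0.2401, 0.1576]
ee_rot: [-179.9, 0.0, 142.8]
wrist_force: [0.1, -0.4, -0.4]
width: 0.0372
grasp_force: 25.0
```

Run:
```python
from h import *
go(rackpt(-.032,-.0405),.0505,142.7)
```

```text
t 75.5 eef [0.4822 0.2401 0.1576] rot [-179.88    0.    142.78] -> shares [0.007 0.042 2.143] ('rz total', np.float64(0.0002))
```

Request:
{"method": "send_rows", "body": {"steps": [[[0.01,0.04,0.5],[0,0,0],0.7],[[0,0,0.6],[0,0,0],0.7],[[0,0,0.5],[0,0,0],0.7],[[0,0,0.35],[0,0,0],0.7],[[0,0,0.2],[0,0,0],0.7],[[0,0,0],[0,0,0],0.7],[[0,0,0],[0,0,0],0.7],[[0,0,0],[0,0,0],0.7]]}}

```text
t: 76.25
eef_pos: [0.4831, 0.2428, 0.051]
ee_rot: [-180.0, 0.0, 142.9]
wrist_force: [0.6, -0.6, -1.0]
width: 0.0375
grasp_force: 25.0
```

Request:
{"method": "send_rows", "body": {"steps": [[[0,0,0],[0,0,0],0.55],[[0,0,0],[0,0,0],0.5],[[0,0,0],[0,0,0],0.5],[[0,0,0],[0,0,0],0.5],[[0,0,-0.2],[0,0,0],0.5],[[0,0,-0.4],[0,0,0],0.5],[[0,0,-0.7],[0,0,0],0.5],[[0,0,-0.7],[0,0,0],0.5],[[-0.4,0.35,-0.8],[0,0,0],0.25],[[-0.5,0.35,-0.8],[0,0,0],0.25],[[-0.5,0,-0.8],[0,0,0],0.25],[[-0.5,0,-0.6],[0,0,0],0.25]]}}

```text
t: 77.45
eef_pos: [0.5804, 0.2136, 0.3038]
ee_rot: [179.9, 0.1, 143.0]
wrist_force: [-0.2, 0.4, -0.0]
width: 0.0704
grasp_force: 0.0
```

Request:
{"method": "send_rows", "body": {"steps": [[[0,0,0],[0,0,0],0.25],[[0,0,0],[0,0,0],0.25],[[0,0,0],[0,0,0],0.25],[[0,0,0],[0,0,0],0.25]]}}

```text
t: 77.85
eef_pos: [0.5786, 0.2144, 0.2993]
ee_rot: [-179.9, -0.1, 143.0]
wrist_force: [1.1, -0.8, -0.3]
width: 0.0705
grasp_force: 0.0
```

Run:
```python
from h import *
rack();go(rackpt(0,0));c,im,d=shot("wrist","w5")
for y in(-.098,.098):print(proj(c,[*rackpt(0,y),.091]))
```

```text
top 176 mid [-35.6 -38.8] ext [33.  32.8]
top 90 mid [-36.7  -2.2] ext [31.8 25.4]
scene 149 mid [-27.   41.5] ext [33.  35.1]
scene 144 mid [-27.3 -39.9] ext [34. 33.]
scene 154 mid [-27.3   0.4] ext [34.1 34.8]
scene 160 mid [38.1 62.3] ext [34.4 37.5]
scene 348 mid [38.6 -0.1] ext [34.4 74.9]
scene 169 mid [ 36.3 -60.9] ext [33.4 36.9]
t 78.0 eef [0.5789 0.2142 0.2996] rot [-1.7988e+02 -4.0000e-02  1.4299e+02] -> shares [ 2.67e+00 -7.00e-02  2.00e-03] 
[275.91115693 155.86801631]
[276.29979181 -32.78307861]
```

View pics/w5.png

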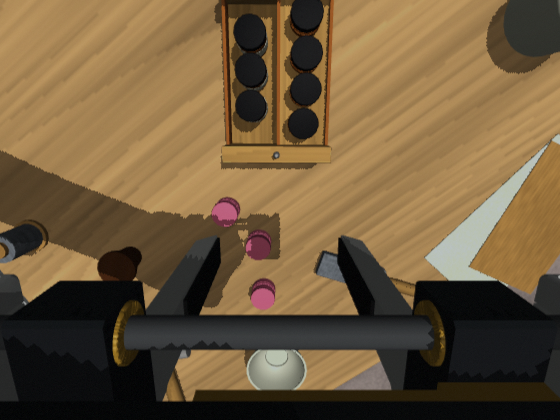

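w5 shows both rows complete and upright: talls at (250,32), (250,69) and (250,105), shorts at (307,15) through (303,124). The near pin is at (276,155), where predicted. Next I'll measure both pins from closer.

Request:
{"method": "send_rows", "body": {"steps": [[[0,0,0.7],[0,0,0],0.25],[[0,0,0.7],[0,0,0],0.25],[[0,0,0.7],[0,0,0],0.25],[[0,0,0.6],[0,0,0],0.25],[[0,0,0],[0,0,0],0.25],[[0,0,0],[0,0,0],0.25],[[0,0,0],[0,0,0],0.25]]}}

```text
t: 78.7
eef_pos: [0.5802, 0.2141, 0.1671]
ee_rot: [180.0, 0.1, 142.9]
wrist_force: [-0.4, 0.5, 0.3]
width: 0.0703
grasp_force: 0.0
```

```bash
cat >> h.py <<'E'
def pin(y,name):
    c,im,d=shot("wrist",name);o=robot.get_obs();g=np.array([*rackpt(0,y),.091]);u=proj(c,g);p=cloud(c,d);x,v=u.astype(int)
    sl=(slice(max(v-25,0),v+26),slice(x-25,x+26));P=p[sl];hsv=cv2.cvtColor(im[sl],cv2.COLOR_RGB2HSV);D=d[sl]
    for nm,m in(("z>.084",(P[...,2]>.084)&(P[...,2]<.1)&(D>0)),("lowsat",(hsv[...,1]<70)&(P[...,2]>.07)&(D>0))):
        vv,uu=np.nonzero(m)
        if len(vv): q=np.array([uu.mean()+sl[1].start,vv.mean()+sl[0].start]);print(nm,len(vv),"px",q.round(1),"pred",u.round(1),"box",uu.min()+sl[1].start,uu.max()+sl[1].start,vv.min()+sl[0].start,vv.max()+sl[0].start,"rack(mm) via ray z .091",rk(plane(c,q,.089)).round(1),"depth",rk(P[m]).mean(0).round(1),"zmax",P[m][:,2].max().round(4))
    print(o["eef_pos"].round(4),o["ee_rot"].round(2))
E
python3 - <<'E'
from h import *
pin(-.098,"p1")
E
```

```text
z>.084 77 px [273.  168.6] pred [273.  170.7] box 269 277 164 173 rack(mm) via ray z .091 [ -0.  -96.6] depth [ -0.1 -96.6] zmax 0.0917
lowsat 74 px [273.1 168.6] pred [273.  170.7] box 269 277 164 173 rack(mm) via ray z .091 [  0.1 -96.6] depth [  0.1 -96.6] zmax 0.0917
[0.5802 0.2141 0.167 ] [1.7995e+02 7.0000e-02 1.4294e+02]
```

Request:
{"method": "send_rows", "body": {"steps": [[[0.4,0,0],[0,0,0],0.25],[[0.44,0,0],[0,0,0],0.25],[[0.44,0,0],[0,0,0],0.25],[[0.44,0,0],[0,0,0],0.25],[[0.44,0,0],[0,0,0],0.25],[[0.44,0,0],[0,0,0],0.25],[[0.44,0,0],[0,0,0],0.25],[[0.44,0,0],[0,0,0],0.25],[[0.44,0,0],[0,0,0],0.25],[[0,0,0],[0,0,0],0.25],[[0,0,0],[0,0,0],0.25],[[0,0,0],[0,0,0],0.25]]}}

```text
t: 79.95
eef_pos: [0.4239, 0.3314, 0.1658]
ee_rot: [-180.0, 0.0, 142.9]
wrist_force: [-0.5, 0.5, 0.2]
width: 0.0702
grasp_force: 0.0
```

Run:
```python
from h import *
pin(.098,"p2")
c,im,d=shot("top","t9");p=cloud(c,d);
# plate: grip block and outline
m=(d>0)&(abs(p[...,2]-.036)<.006)&(abs(p[...,0]-.417)<.06)&(abs(p[...,1]+.357)<.06);print("block",m.sum(),cv2.minAreaRect((p[m][:,:2]*1000).astype(np.float32)),np.median(p[m][:,2]))
g=(im.min(2)>120)&(d>0)&(p[...,2]<.02)&(abs(p[...,0]-.417)<.12)&(abs(p[...,1]+.357)<.16);print(cv2.minAreaRect((p[g][:,:2]*1000).astype(np.float32)))
go((.417,-.357),.25)
```

```text
z>.084 79 px [274.6 168.1] pred [274.8 170.3] box 270 279 163 173 rack(mm) via ray z .091 [-0.2 99.5] depth [-0.2 99.5] zmax 0.0924
lowsat 78 px [276.7 170.2] pred [274.8 170.3] box 271 299 164 195 rack(mm) via ray z .091 [ 1.5 97.8] depth [ 1.6 97.4] zmax 0.0924
[0.4239 0.3314 0.1656] [-1.7996e+02  3.0000e-02  1.4287e+02]
block 171 ((424.4914245605469, -355.7290954589844), (59.81327438354492, 15.906274795532227), 83.86936950683594) 0.0354837458229309
((424.3388977050781, -358.32940673828125), (223.06642150878906, 132.0127716064453), 84.28268432617188)
t 80.0 eef [0.4238 0.3313 0.1654] rot [-1.7995e+02  2.0000e-02  1.4287e+02] -> shares [ -8.202 -11.059  -1.679]
```

Request:
{"method": "send_rows", "body": {"steps": [[[0,0,-0.2],[0,0,0.02337],0.25],[[0,0,0],[0,0,0.02337],0.25],[[0,0,0],[0,0,0.02337],0.25],[[0,0,0],[0,0,0.02337],0.25],[[0,0,0],[0,0,0.02337],0.25],[[0,0,0],[0,0,0.02337],0.25],[[0,0,0],[0,0,0.02337],0.25],[[-0.85,0.1,0],[0,0,0],0.25],[[-0.85,0.1,0],[0,0,0],0.25],[[-0.85,0.1,0],[0,0,0],0.25],[[-0.85,0.1,0],[0,0,0],0.25],[[-0.85,0.1,0],[0,0,0],0.25]]}}

```text
t: 81.25
eef_pos: [0.4259, 0.1158, 0.1756]
ee_rot: [-180.0, 0.0, 84.0]
wrist_force: [0.9, -0.3, 0.2]
width: 0.0703
grasp_force: 0.0
```

Request:
{"method": "send_rows", "body": {"steps": [[[-0.85,0.1,0],[0,0,0],0.25],[[-0.85,0.1,0],[0,0,0],0.25],[[-0.85,0.1,0],[0,0,0],0.25],[[-0.85,0.1,0],[0,0,0],0.25],[[-0.85,0.1,0],[0,0,0],0.25],[[-0.85,0.1,0],[0,0,0],0.25],[[-0.85,0.1,0],[0,0,0],0.25],[[-0.85,0.1,0],[0,0,0],0.25],[[-0.85,0.1,0],[0,0,0],0.25],[[-0.49,0.08,0],[0,0,0],0.25],[[0,0,0],[0,0,0],0.25],[[0,0,0],[0,0,0],0.25]]}}

```text
t: 82.45
eef_pos: [0.432, -0.2925, 0.1756]
ee_rot: [-179.9, 0.1, 84.0]
wrist_force: [-0.3, 1.3, -0.4]
width: 0.0706
grasp_force: 0.0
```

```bash
sed -i 's/^YAW=.*/YAW=52.76;C=np.array([.4690,.2926])/' h.py
cat >> h.py <<'E'
def holes(name,z=.006):
    c,im,d=shot("wrist",name);o=robot.get_obs();p=cloud(c,d);h=cv2.cvtColor(im,cv2.COLOR_RGB2HSV)
    pl=((h[...,1]<60)&(h[...,2]>90)&(d>0)&(abs(p[...,2]-z)<.006)).astype(np.uint8)
    ct,hi=cv2.findContours(pl,cv2.RETR_CCOMP,cv2.CHAIN_APPROX_NONE)
    for i,k in enumerate(ct):
        if hi[0][i][3]>=0 and cv2.contourArea(k)>40:
            q=np.array([plane(c,u,z) for u in k[:,0]]);e=cv2.minAreaRect((q[:,:2]*1000).astype(np.float32));print("hole",cv2.minAreaRect(k)[0],"world mm",np.round(e[0],1),np.round(e[1],1))
    m=(d>0)&(abs(p[...,2]-.036)<.004)&(np.linalg.norm(p[...,:2]-[.426,-.355],axis=-1)<.06)
    if m.sum()>50: print("block",m.sum(),cv2.minAreaRect((p[m][:,:2]*1000).astype(np.float32)),np.median(p[m][:,2]).round(4))
    print("platez",np.median(p[...,2][pl>0]),o["eef_pos"].round(4),o["ee_rot"].round(2))
E
python3 - <<'E'
from h import *
holes("q1");go((.4325,-.293),.082,84)
E
```

```text
hole (311.5007629394531, 273.98004150390625) world mm [ 459.8 -397.4] [44.4  7.5]
hole (312.0, 253.5) world mm [ 462.5 -371. ] [18.9  7. ]
hole (278.5000305175781, 159.0) world mm [ 435.2 -257.2] [11.5 11.5]
block 771 ((425.5366516113281, -353.93487548828125), (59.23752975463867, 15.395272254943848), 83.86260223388672) 0.0355
platez 0.005716962263284137 [ 0.4322 -0.2917  0.1757] [-1.7994e+02  5.0000e-02  8.4040e+01]
t 82.5 eef [ 0.4322 -0.2917  0.1757] rot [-1.7994e+02  5.0000e-02  8.4040e+01] -> shares [-0.024  0.01   1.873] ('rz total', np.float64(0.0001))
```

Request:
{"method": "send_rows", "body": {"steps": [[[-0.56,0,0],[0,0,0],0.25],[[-0.56,0,0],[0,0,0],0.25],[[-0.56,0,0],[0,0,0],0.25],[[-0.56,0,0],[0,0,0],0.25],[[-0.56,0,0],[0,0,0],0.25],[[-0.56,0,0],[0,0,0],0.25],[[-0.56,0,0],[0,0,0],0.25],[[0,0,0],[0,0,0],0.25],[[0,0,0],[0,0,0],0.25],[[0,0,0],[0,0,0],0.25]]}}

```text
t: 83.5
eef_pos: [0.4128, -0.4855, 0.1761]
ee_rot: [-180.0, 0.0, 84.1]
wrist_force: [0.7, 0.6, 0.3]
width: 0.0702
grasp_force: 0.0
```

Run:
```python
from h import *
holes("q2");go((.4252,-.3543),.08,83.9)
```

```text
hole (278.0384521484375, 161.19232177734375) world mm [ 415.3 -452.5] [11.5 12.3]
hole (277.5, 59.0) world mm [ 425.1 -351.5] [70.5 19.5]
block 1197 ((425.1429748535156, -355.01470947265625), (59.01654815673828, 15.487015724182129), 84.49567413330078) 0.0356
platez 0.0057389283696322735 [ 0.4129 -0.4856  0.1761] [-1.7998e+02  3.0000e-02  8.4150e+01]
t 83.5 eef [ 0.4129 -0.4856  0.1761] rot [-1.7998e+02  3.0000e-02  8.4150e+01] -> shares [ 2.637 -0.022  1.921] ('rz total', np.float64(0.0007))
```

Request:
{"method": "send_rows", "body": {"steps": [[[0.65,0,0],[0,0,0],0.25],[[0.65,0,0],[0,0,0],0.25],[[0.65,0,0],[0,0,0],0.25],[[0.675,-0.02,0],[0,0,0],0.25],[[0,0,0.6],[0,0,0],0.25],[[0,0,0.6],[0,0,0],0.25],[[0,0,0.6],[0,0,0],0.25],[[0,0,0.2],[0,0,0],0.5],[[0,0,0],[0,0,0],0.5],[[0,0,0],[0,0,0],0.5],[[0,0,0],[0,0,0],0.5]]}}

```text
t: 84.65
eef_pos: [0.4253, -0.3568, 0.0773]
ee_rot: [179.9, 0.1, 84.1]
wrist_force: [0.1, -0.6, 0.3]
width: 0.0474
grasp_force: 0.0
```

Run:
```python
from h import *
go((.42525,-.35485),.011,84.18)
```

```text
t 84.7 eef [ 0.4253 -0.3568  0.0773] rot [1.7993e+02 1.1000e-01 8.4050e+01] -> shares [ 0.041 -0.006  1.326] ('rz total', np.float64(-0.0003))
```

Request:
{"method": "send_rows", "body": {"steps": [[[0.04,-0.005,0.3],[0,0,-0.0003],0.5],[[0,0,0.5],[0,0,0],0.5],[[0,0,0.4],[0,0,0],0.5],[[0,0,0.12],[0,0,0],0.5],[[0,0,0],[0,0,0],0.5],[[0,0,0],[0,0,0],0.5],[[0,0,0],[0,0,0],0.9],[[0,0,0],[0,0,0],0.9],[[0,0,0],[0,0,0],0.9],[[0,0,0],[0,0,0],0.9],[[0,0,0],[0,0,0],0.9],[[0,0,0],[0,0,0],0.9]], "force": 50}}

```text
t: 85.85
eef_pos: [0.4247, -0.3546, 0.0101]
ee_rot: [-180.0, 0.1, 84.2]
wrist_force: [0.3, 1.0, 4.8]
width: 0.0158
grasp_force: 50.0
```

Run:
```python
from h import *
o=robot.get_obs();e=o["eef_pos"];d=np.array([.42525,-.35485])-e[:2];y=np.radians(o["ee_rot"][2]);print(e.round(4),o["ee_rot"],o["width"],"plate centre off in tool x(mm)",1000*(d@[np.cos(y),np.sin(y)]),"y",1000*(d@[np.sin(y),-np.cos(y)]))
```

```text
[ 0.4247 -0.3546  0.0101] [-1.79984212e+02  7.23297508e-02  8.41587234e+01] 0.015825424171158974 plate centre off in tool x(mm) -0.2361704280825522 y 0.5708115872282574
```

Request:
{"method": "send_rows", "body": {"steps": [[[0,0,-0.3],[0,0,0],0.9],[[0,0,-0.7],[0,0,0],0.9],[[0,0,-0.8],[0,0,0],0.9],[[0,0,-0.8],[0,0,-0.02035],0.9],[[0,0,-0.8],[0,0,-0.02035],0.9],[[0,0,0],[0,0,-0.02035],0.9],[[0,0,0],[0,0,-0.02035],0.9],[[0,0,0],[0,0,-0.02035],0.9],[[0,0,0],[0,0,-0.02035],0.9],[[0,0,0],[0,0,-0.02035],0.9],[[0,0,0],[0,0,-0.02035],0.9],[[0,0,0],[0,0,0],0.9]]}}

```text
t: 87.05
eef_pos: [0.4241, -0.3544, 0.1805]
ee_rot: [-179.9, -0.0, 142.9]
wrist_force: [0.5, 0.1, -3.5]
width: 0.0155
grasp_force: 50.0
```

Request:
{"method": "send_rows", "body": {"steps": [[[0.3,0.45,0],[0,0,0],0.9],[[0.47,0.72,0],[0,0,0],0.9],[[0.47,0.72,0],[0,0,0],0.9],[[0.47,0.72,0],[0,0,0],0.9],[[0.47,0.72,0],[0,0,0],0.9],[[0.47,0.72,0],[0,0,0],0.9],[[0.47,0.72,0],[0,0,0],0.9],[[0.47,0.72,0],[0,0,0],0.9],[[0.47,0.72,0],[0,0,0],0.9],[[0.47,0.72,0],[0,0,0],0.9],[[0.47,0.72,0],[0,0,0],0.9],[[0.47,0.72,0],[0,0,0],0.9]]}}

```text
t: 88.25
eef_pos: [0.4599, 0.1458, 0.1799]
ee_rot: [-179.9, 0.0, 142.5]
wrist_force: [1.3, -0.3, -3.0]
width: 0.0158
grasp_force: 50.0
```

Request:
{"method": "send_rows", "body": {"steps": [[[0.47,0.72,0],[0,0,0],0.9],[[0.47,0.72,0],[0,0,0],0.9],[[0.47,0.72,0],[0,0,0],0.9],[[0.25,0.3,0],[0,0,0],0.9],[[0,0,0],[0,0,0],0.9],[[0,0,0],[0,0,0],0.9],[[0,0,0],[0,0,0],0.9]]}}

```text
t: 88.95
eef_pos: [0.4687, 0.2912, 0.1793]
ee_rot: [-179.9, 0.0, 142.6]
wrist_force: [-1.1, 0.2, -3.2]
width: 0.0159
grasp_force: 50.0
```

Run:
```python
from h import *
o=robot.get_obs();print(o["wrist_force"].round(1),o["ft_torque"].round(2),o["grasp_force"],o["width"]);go(C,.115,142.76)
# where is the held plate? its forward hole in the wrist view, relative to TCP
c,im,d=shot("wrist","q3");p=cloud(c,d);y=np.radians(142.76);e=o["eef_pos"]
R=Ro.from_euler("xyz",o["ee_rot"],degrees=True).as_matrix();u=proj(c,e+R@[.098,0,.004]);print("forward hole predicted px",u)
h=cv2.cvtColor(im,cv2.COLOR_RGB2HSV);x,v=u.astype(int);s=(slice(v-22,v+23),slice(x-22,x+23))
q=p[s];loc=(q-e)@R;m=(abs(loc[...,2]-.004)>.003)|(d[s]==0);k,l,st,ce=cv2.connectedComponentsWithStats(m.astype(np.uint8))
for i in range(1,k): print(st[i],ce[i]+[s[1].start,s[0].start])
cv2.imwrite("pics/q3c.png",cv2.resize(im[max(v-60,0):v+60,x-80:x+80,::-1],None,fx=4,fy=4))
```

```text
[-1.1  0.2 -3.2] [-0.05 -0.16 -0.01] 49.998963475227356 0.015928390454728093
t 89.0 eef [0.4687 0.2912 0.1793] rot [-1.7989e+02  3.0000e-02  1.4259e+02] -> shares [0.013 0.028 1.286] ('rz total', np.float64(-0.0005))
forward hole predicted px [279.08515499  75.85787114]
[4 1 1 1 1] [261.  54.]
[ 12  13  20  22 336] [278.30952381  77.        ]
[ 1 19  1  1  1] [258.  72.]
[33 18  1  1  1] [290.  71.]
[ 5 33  1  1  1] [262.  86.]
[14 36  1  1  1] [271.  89.]
[31 39  1  1  1] [288.  92.]
```

Request:
{"method": "send_rows", "body": {"steps": [[[0.013,0.028,0.4],[0,0,-0.0005],0.9],[[0,0,0.5],[0,0,0],0.9],[[0,0,0.3],[0,0,0],0.9],[[0,0,0.08],[0,0,0],0.9],[[0,0,0],[0,0,0],0.9],[[0,0,0],[0,0,0],0.9],[[0,0,0],[0,0,0],0.9]]}}

```text
t: 89.7
eef_pos: [0.4693, 0.2941, 0.1161]
ee_rot: [180.0, 0.0, 142.9]
wrist_force: [0.3, -0.7, -3.5]
width: 0.0156
grasp_force: 50.0
```

Run:
```python
from h import *
go(C,.087,142.76)
c,im,d=shot("wrist","q4");o=robot.get_obs();p=cloud(c,d);e=o["eef_pos"];R=Ro.from_euler("xyz",o["ee_rot"],degrees=True).as_matrix()
u=proj(c,e+R@[.098,0,.004]);g=proj(c,[*rackpt(0,.098),.091]);print("hole pred",u,"pin tip pred",g)
x,v=u.astype(int);s=(slice(max(v-22,0),v+23),slice(x-22,x+23));loc=(p[s]-e)@R;m=((abs(loc[...,2]-.004)>.003)|(d[s]==0));k,l,st,ce=cv2.connectedComponentsWithStats(m.astype(np.uint8));i=1+st[1:,4].argmax();print("hole",st[i],ce[i]+[s[1].start,s[0].start])
pm=(l==i)&(abs(p[s][...,2]-.088)<.004);vv,uu=np.nonzero(pm);print("pin in hole",pm.sum(),(uu.mean()+s[1].start,vv.mean()+s[0].start) if pm.sum() else "",rk(p[s][pm]).mean(0) if pm.sum() else "")
```

```text
t 89.7 eef [0.4693 0.2941 0.1161] rot [1.8000e+02 3.0000e-02 1.4292e+02] -> shares [-0.014 -0.028  0.582] ('rz total', np.float64(0.0004))
hole pred [278.99841782  75.74919707] pin tip pred [277.24928187  82.16632956]
hole [ 13  14  20  21 337] [278.28189911  76.96142433]
pin in hole 102 (np.float64(277.5), np.float64(82.6078431372549)) [ 0.14597707 97.935827  ]
```

Request:
{"method": "send_rows", "body": {"steps": [[[-0.014,-0.02,0],[0,0,0.0004],0.9],[[0,0,0],[0,0,0],0.9],[[0,0,0.1],[0,0,0],0.9],[[0,0,0.1],[0,0,0],0.9],[[0,0,0.1],[0,0,0],0.9],[[0,0,0.06],[0,0,0],0.9],[[0,0,0],[0,0,0],0.9],[[0,0,0],[0,0,0],0.9],[[0,0,0],[0,0,0],0.9]]}}

```text
t: 90.65
eef_pos: [0.4688, 0.2928, 0.0973]
ee_rot: [-179.9, 0.0, 142.8]
wrist_force: [0.4, -0.1, -2.5]
width: 0.0159
grasp_force: 50.0
```

Run:
```python
from h import *
o=robot.get_obs();go(C,.087,142.76);print(o["wrist_force"].round(1),o["ft_torque"].round(2))
```

```text
t 90.7 eef [0.4688 0.2928 0.0973] rot [-1.7994e+02  1.0000e-02  1.4280e+02] -> shares [-0.006 -0.001  0.206] ('rz total', np.float64(0.0001))
[ 0.4 -0.1 -2.5] [ 0.01 -0.15 -0.03]
```

Request:
{"method": "send_rows", "body": {"steps": [[[0,0,0.06],[0,0,0],0.9],[[0,0,0.06],[0,0,0],0.9],[[0,0,0.04],[0,0,0],0.9],[[0,0,0.02],[0,0,0],0.9],[[0,0,0],[0,0,0],0.9],[[0,0,0],[0,0,0],0.9]]}}

```text
t: 91.25
eef_pos: [0.4687, 0.2928, 0.0882]
ee_rot: [-179.9, 0.0, 142.8]
wrist_force: [0.2, 0.8, -4.0]
width: 0.0157
grasp_force: 50.0
```

Request:
{"method": "send_rows", "body": {"steps": [[[0,0,0.02],[0,0,0],0.9],[[0,0,0.01],[0,0,0],0.9],[[0,0,0],[0,0,0],0.9],[[0,0,0],[0,0,0],0.9]]}}

```text
t: 91.65
eef_pos: [0.4688, 0.2928, 0.0871]
ee_rot: [-179.9, 0.0, 142.8]
wrist_force: [-2.8, -2.0, 5.4]
width: 0.016
grasp_force: 50.0
```

Request:
{"method": "send_rows", "body": {"steps": [[[0,0,0],[0,0,0],0.8],[[0,0,0],[0,0,0],0.7],[[0,0,0],[0,0,0],0.6],[[0,0,0],[0,0,0],0.6],[[0,0,0],[0,0,0],0.6],[[0,0,-0.2],[0,0,0],0.6],[[0,0,-0.4],[0,0,0],0.6],[[0,0,-0.7],[0,0,0],0.6],[[0,0,-0.7],[0,0,0],0.6],[[-0.5,0,-0.7],[0,0,0],0.6],[[-0.7,0,-0.7],[0,0,0],0.6],[[-0.7,-0.2,-0.5],[0,0,0],0.6]]}}

```text
t: 92.85
eef_pos: [0.5395, 0.2277, 0.2851]
ee_rot: [179.9, 0.1, 142.9]
wrist_force: [-0.2, 1.4, -0.1]
width: 0.0376
grasp_force: 0.0
```

Request:
{"method": "send_rows", "body": {"steps": [[[-0.7,-0.5,0],[0,0,0],0.6],[[-0.7,-0.5,0],[0,0,0],0.6],[[-0.7,-0.5,0],[0,0,0],0.6],[[0,0,0],[0,0,0],0.6],[[0,0,0],[0,0,0],0.6],[[0,0,0],[0,0,0],0.6]]}}

```text
t: 93.45
eef_pos: [0.5764, 0.1056, 0.2822]
ee_rot: [-180.0, -0.0, 142.9]
wrist_force: [0.2, -0.0, 0.4]
width: 0.0374
grasp_force: 0.0
```

Run:
```python
from h import *
for n in("top","scene"):
    c,im,d=shot(n,"f"+n);p=cloud(c,d);r=rk(p);m=(d>0)&(abs(p[...,2]-.083)<.008)&(abs(r[...,0])<75)&(abs(r[...,1])<118);q=p[m];A=np.c_[r[m],np.ones(m.sum())];k=np.linalg.lstsq(A,q[:,2]*1000,rcond=None)[0];print(n,m.sum(),"plane dz/dx,dz/dy,z0 mm",k.round(4),cv2.minAreaRect(r[m].astype(np.float32)))
    if n=="scene": u=proj(c,[*C,.08]).astype(int);cv2.imwrite("pics/fs.png",cv2.resize(im[u[1]-100:u[1]+75,u[0]-160:u[0]+70,::-1],None,fx=3,fy=3))
```

```text
top 1397 plane dz/dx,dz/dy,z0 mm [-1.70000e-03 -3.40000e-03  8.21775e+01] ((6.165225982666016, 56.111392974853516), (108.93653106689453, 116.0858154296875), 89.83855438232422)
scene 4719 plane dz/dx,dz/dy,z0 mm [-3.50000e-03  9.00000e-04  8.28395e+01] ((1.7318954467773438, -0.5505142211914062), (137.70169067382812, 222.20401000976562), 0.04113256186246872)
```

View pics/fs.png

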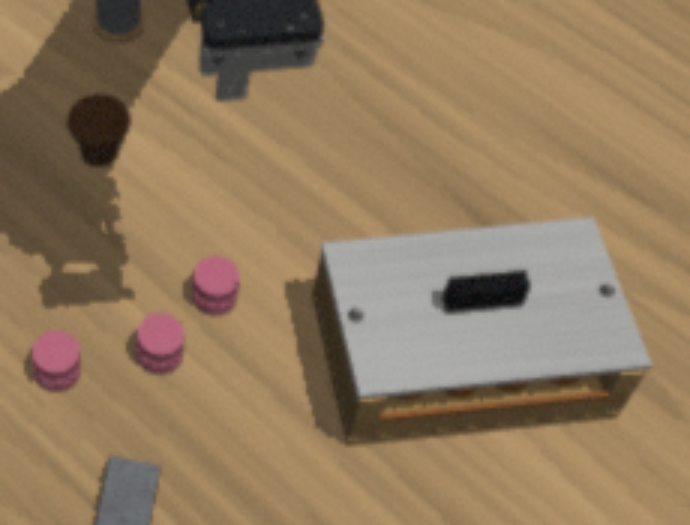

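The plate sits flush: its top is at about 83 mm and level, with a pin in each hole at (355,315) and (607,291). The heel and the pink jars are where they started.

```bash
python3 -c "
from rig import robot
print(robot.job_done())"
```

```text
the job is handed in; nothing more can be done
None
```

The job is handed in: all 7 jars (3 tall in front, 4 short behind) stand upright in two centred rows, and the keeper plate sits flush over both pins; one short jar fell over on the rack partway through, and I stood it up again and put it back in its row.

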